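# Deal out the stack of blood-smear slides

## Task

Take the stack of slide holders apart. Clip the dark grey magazine from the top of it into the slide scanner's dock, pressing it down until both green tabs snap over its steel lips and it sits fully home; set the red, the yellow and the blue slide box each squarely and flat inside the rims of the sorting tray of its own colour. They hold glass slides, so set each one down gently, never drop or topple one, and leave the little oil bottle and the amber bottle where they stand.

Things in the scene. Friction and masses are not known exactly. Their poses are not given: they have to be found in the camera images.
- magazine_c (a point): Dark grey open slide magazine with a lighter bridge across its top; top piece of the stack. Body 88 long (x axis), 54 wide (y axis, grip this way), 44 mm tall, 0.13 to 0.25 kg; at the foot of each end a steel lip, 30 wide and 6 mm tall, stands out 4 mm. Point: its centre, 22 mm above its underside, z up. It fits the dock either way round.
- red_box_c (a point): Closed red slide box with a white label, second from the top. 88 mm long (x axis), 54 wide (y axis, grip this way), 44 tall, 0.15 to 0.25 kg. Point: its centre, 22 mm above its underside, z up. The stack is stepped like stairs: each piece lies about 15 mm along x from the one below, slightly turned; grip at or a little above the centre, clear of the piece below.
- yellow_box_c (a point): Closed yellow slide box with a white label, third from the top. Same size and weight as the red one; point: its centre, 22 mm above its underside, z up.
- blue_box_c (a point): Closed blue slide box with a white label, bottom of the stack, on the bench. Same size and weight as the red one; point: its centre, 22 mm above its underside, z up.
- dock (a point): Dock on the scanner's drawer (fixed). Point: centre of its floor, 16 mm above the bench; x along the magazine, z up. Corner guides 25 mm tall flare from 57 to 67 mm apart in y, fingers free between. At each x end a green sprung tab, 25 mm tall, is pushed aside by the lip from 17 mm above the floor down (about 10 N in all) and snaps over it at the floor. A 235 mm tall housing begins at y = -125 mm.
- red_tray: Red sorting tray fixed to the bench; origin at the centre of its underside, x axis along its length, z up. Floor 3 mm above the bench, 112 x 80 mm inside the rims; the rims rise 4 mm above the floor at the short ends and round the corners, and are cut away over the middle 70 mm of the long sides.
- yellow_tray: Yellow sorting tray, otherwise like the red one.
- blue_tray: Blue sorting tray, otherwise like the red one.
- oil_bottle: Small amber immersion-oil bottle with a white dropper cap, 30 mm across and 68 mm tall, standing among the work; origin at the centre of its underside. To be left alone.
- amber_bottle: Amber reagent bottle with a black cap and a label, 58 mm across and 125 mm tall, standing at the back; origin at the centre of its underside. To be left alone.

How it is judged:
By the outcome, as a careful person would: the job done as asked, in the order asked, and still so for the second after the job is handed in, with the robot touching nothing.
It also fails if it takes over 125 s, if anything falls off the work surface, if the arm or the gripper's body presses on something with over 40 N, if the wrist force passes 120 N, or if a joint passes its speed limit or range.

## Robot

A 7-joint arm with a two-finger parallel gripper is mounted at the origin on the work surface. World frame = base frame: x ahead of the robot, y to its left, z up, the work surface at z = 0. Lengths are in mm, angles in rad, forces in N, time in s.
With the tool pointing down it reaches from about 400 to 925 mm from the base axis. Payload 5.6 kg.
Tool frame: the origin (TCP) lies between the finger pads; the fingertips stand 11 mm ahead of it and the grasp point (between the pads) lies 8 mm behind it; z points along the fingers, y is the line along which they close (so a half turn about z gives the same grasp; the last joint's range is limited). The gripper opens to 85 mm and grips with 20 to 120 N. Pads are 22 mm wide; open, the fingers measure 114 mm over their backs; the gripper's body (76 mm by 85 mm) begins 54 mm behind the grasp point. The pads swing forward as they close: fully open they stand 13 mm farther back than shut.
Start: joints at [1.114, 0.468, -0.012, 1.603, 0.006, 1.071, -0.056], TCP at [261.321, -595.163, 242.29] pointing down, gripper open.
Joint ranges: [-2.53, 2.53], [-0.31, 2.02], [-1.57, 1.55], [0.28, 2.44], [-1.29, 4.43], [0.15, 1.84], [-2.92, 2.92]. Speed limits (rad/s): [2.57, 2.57, 3.14, 3.14, 3.14, 3.14, 3.14].

## Interface

Orientations are given as a 3x3 rotation matrix whose columns are the frame's x, y, z axes.
In Python, from workcell import state, capture, hand_in, search_frame, pinpoint gives the robot as it stands.
- The arm moves only by the tool apply_moves, never from a script. Its argument "moves" is a list of rows, each an object of numbers: "fingers": the closure, from 0 (fully open) to 1 (shut); "x", "y", "z": the shift along the tool's x, y, z scaled (see below); "rx", "ry", "rz": the turn, a rotation vector about the tool's x, y, z scaled (see below). A call has 1 to 8 rows; each row is the pose to reach, as a shift and turn from the pose commanded when the call began, along the tool's axes at that moment; what a row does not reach only later rows make up. The controller multiplies each number of a shift by 30 cm and each number of a turn by 90 degrees. A row lasts 1/8 s, in which the tool goes at most 62.5 mm and 10.7 degrees, less where a joint would pass 70% of its speed; a pose out of reach is approached as far as the arm can. A call with a number of a shift or a turn outside -1 to 1 is refused whole. A call with a gripper value outside its range is refused whole. The fingers move at their own pace and stop on an object; "squeeze" is the grip in N (left out, the last holds). Time passes only in rows, so rows that repeat a pose let the fingers close. It gives the time, the measured TCP pose, the force, the opening and the grip force at its end, in the units of the state.
- state(): the state, without advancing time (a new reading comes with each control period).
- capture(name): name is "scene" or "top"; returns a dict with "pixels" (400x640x3 uint8, red, green, blue), "z_map" (400x640 float32, mm along the optical axis (not along the pixel's ray), 0 where there is no reading), "mtx" (3x3 intrinsics, pixels), "R" (3x3) and "t" (3): a world point X has camera coordinates R X + t. Camera axes: x right, y down, z forward; pixel columns grow to the right and rows downward; lengths in mm; the calibration is good to about 2 mm. A picture is of the moment at which its call begins.
- hand_in(): hands the job in; it is judged then, once.
Trained networks look in the newest picture that a camera, given by its name, has taken for a name from the list of things; names that differ only in an ending like _2 or _b are one class to them, and where a whole thing is asked for, a point or a joint stands for the part that bears it (a point fixed in the world has none). Each returns a list of dicts, best first, with "p" (0 to 1); they miss things now and then, are a little off and sometimes report something else, mostly with a low value. They report only what shows in the picture. A call takes as long as a camera call.
- search_frame(camera, query): "at" ([x, y, z] in mm, in the coordinates of the camera as it stood for that picture, good to about 4 mm: the middle of the surface that is visible of it).
- pinpoint(camera, query): "at" ([x, y, z] in mm, in the coordinates of the camera as it stood for that picture, good to about 4 mm: a listed point, or the origin of a listed thing).
The state is a dict: "clock": time; "joint_positions": joint angles; "joint_velocities": joint speeds; "tau": joint torques, N m; "tool_pos": TCP position; "eef_rot": TCP orientation; "force": force on the tool from outside, world axes, zero at the start; "torque": the same for the moment, N m; "grip_width": finger opening in mm; "gripper_force": force on a finger pad.
Only numpy, scipy, OpenCV 4.12 (cv2) and the standard library are available. Lean on these libraries where they do the work, as an engineer would, in place of code of your own. Each camera call takes 0.05 s, during which the arm holds its last target. There are 200 camera calls.

## Working session

There is one attempt and no reset: what is moved stays moved. The work goes in short steps, Python scripts to look and compute and a tool call to move; the robot and the scene stay as the last step left them, time stands still between calls to the robot, and variables do not carry over. Pictures are saved under pics/ and viewed, at most 14 in all, crops included, and the job is handed in when it is done.

Besides the shell and the picture viewer there is one more tool, called as name([rows], argument=value, ...), one row to a line, values as JSON. apply_moves: Moves the arm, as the interface text tells. Its arguments: {"type":"object","properties":{"moves":{"type":"array","items":{"type":"object","properties":{"fingers":{"type":"number"},"x":{"type":"number","minimum":-1,"maximum":1},"y":{"type":"number","minimum":-1,"maximum":1},"z":{"type":"number","minimum":-1,"maximum":1},"rx":{"type":"number","minimum":-1,"maximum":1},"ry":{"type":"number","minimum":-1,"maximum":1},"rz":{"type":"number","minimum":-1,"maximum":1}}}},"squeeze":{"type":"number"}},"required":["moves"]}

```bash
mkdir -p pics; ls; cat > h.py <<'E'
import numpy as np, cv2
from workcell import state, capture, hand_in, search_frame, pinpoint
def w(c,p): return c['R'].T@(np.array(p)-c['t'])
def cloud(c):
    z=c['z_map']; v,u=np.indices(z.shape); K=c['mtx']
    P=np.stack([(u-K[0,2])/K[0,0]*z,(v-K[1,2])/K[1,1]*z,z],-1)
    P=(P-c['t'])@c['R']; P[z<=0]=np.nan; return P
def save(c,n): cv2.imwrite('pics/'+n,cv2.cvtColor(c['pixels'],cv2.COLOR_RGB2BGR))
E
python3 - <<'E'
from h import *
np.set_printoptions(precision=1,suppress=True)
C={n:capture(n) for n in('scene','top')}
for n,c in C.items():
    save(c,n+'0.png'); print(n,'cam at',-c['R'].T@c['t'])
    for q in ['magazine_c','red_box_c','yellow_box_c','blue_box_c','dock','red_tray','yellow_tray','blue_tray','oil_bottle','amber_bottle']:
        print(q,[(w(c,d['at']),round(d['p'],2)) for d in pinpoint(n,q)[:2]])
s=state();print(s['tool_pos'],s['eef_rot'],s['clock'],s['force'],s['grip_width'])
E
```

```text
pics
scene cam at [1246.9 -138.   952.2]
magazine_c [(array([572.8, 309.8, 154.3]), 0.56)]
red_box_c [(array([558.9, 310.7, 113.8]), 0.74)]
yellow_box_c [(array([550. , 309.4,  65.8]), 0.81)]
blue_box_c [(array([528.9, 318. ,  23.5]), 0.74)]
dock [(array([ 525.2, -328.3,   17.3]), 0.78), (array([439.4,  82.4,   2.7]), 0.35)]
red_tray [(array([616.3, -64.2,   2.7]), 0.61)]
yellow_tray [(array([440.7,  83. ,   0.9]), 0.7)]
blue_tray [(array([624.5, 111. ,   1.8]), 0.94), (array([ 696.6, -184.8,   -1.7]), 0.53)]
oil_bottle [(array([ 441.2, -102.4,    2.2]), 0.72), (array([442.3,  82.1,   0.2]), 0.69)]
amber_bottle [(array([ 697.9, -184. ,   -2. ]), 0.85)]
top cam at [509.9   7.9 976.5]
magazine_c [(array([573.7, 305.6, 154.5]), 0.84), (array([532.5, 318. ,  24.6]), 0.71)]
red_box_c [(array([557.9, 310.9, 106.6]), 0.57)]
yellow_box_c [(array([543.6, 311.4,  70.2]), 0.9), (array([ 698. , -180.2,    3.5]), 0.28)]
blue_box_c [(array([533. , 311.1,  25.4]), 0.76)]
dock []
red_tray [(array([616.5, -71. ,   4.9]), 0.62)]
yellow_tray [(array([443.9,  84.7,   1.2]), 0.92), (array([ 526.8, -320.9,   19.1]), 0.56)]
blue_tray [(array([627.6, 110.5,  -1.1]), 0.97)]
oil_bottle [(array([ 441.1, -104. ,    2.7]), 0.71)]
amber_bottle [(array([ 699.7, -180.3,    4.7]), 0.72)]
[ 261.3 -595.2  242.3] [[ 0.9  0.4 -0. ]
 [ 0.4 -0.9 -0. ]
 [-0.   0.  -1. ]] 1.1 [-0.4  0.4 -1.2] 85.56904995340898
```

View pics/scene0.png

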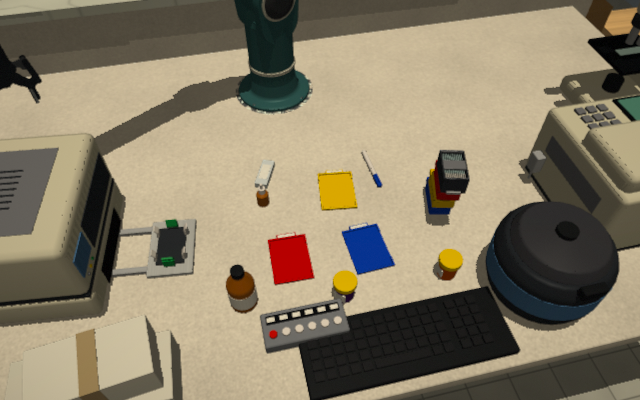

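View pics/top0.png

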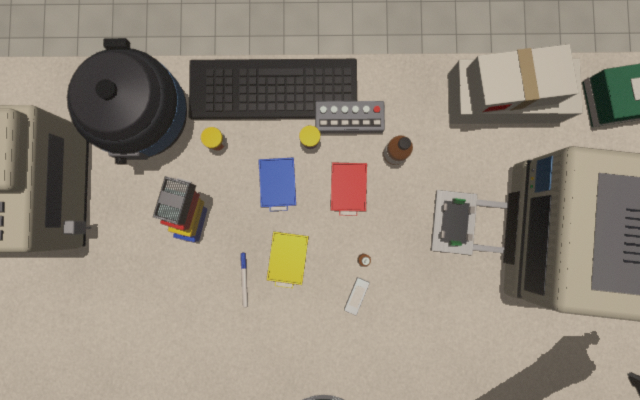

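The scene picture shows the stack at (453,180), the trays at (290,258), (337,190) and (368,248), and the dock at (172,247). The top picture has the dock at (457,222) with its green tabs at (460,200) and (458,243), and the stack at (180,210). Next I'll measure the yaws.

```bash
cat >> h.py <<'E'
def rect(xy):
    xy=xy.astype(np.float32); (c,(a,b),t)=cv2.minAreaRect(xy)
    if a<b: a,b,t=b,a,t+90
    t=(t+90)%180-90
    return np.round([*c,a,b,t],1)   # centre, long, short, yaw of long axis deg
def hue(c,lo,hi,s=120,v=60):
    h=cv2.cvtColor(c['pixels'],cv2.COLOR_RGB2HSV); return (h[...,0]>=lo)&(h[...,0]<=hi)&(h[...,1]>s)&(h[...,2]>v)
def near(P,x,y,r): return np.hypot(P[...,0]-x,P[...,1]-y)<r
def clean(m): 
    m=cv2.morphologyEx(m.astype(np.uint8),cv2.MORPH_OPEN,np.ones((2,2)))
    n,l,s,_=cv2.connectedComponentsWithStats(m); return l==1+np.argmax(s[1:,4])
HU={'red':(0,6),'yellow':(22,34),'blue':(105,125)}
E
python3 - <<'E'
from h import *
np.set_printoptions(precision=1,suppress=True)
for n in('top','scene'):
    c=capture(n);P=cloud(c);z=P[...,2]
    print(n, 'mag',rect(P[clean((z>150)&near(P,574,306,80))][:,:2]))
    for nm,(x,y) in dict(red=(616,-68),yellow=(442,84),blue=(626,110)).items():
        m=clean(hue(c,*HU[nm])&near(P,x,y,85)&(z<25)); print(nm,rect(P[m][:,:2]),np.nanmedian(z[m]))
    for nm in HU:
        m=hue(c,*HU[nm],90,40)&near(P,550,310,90)&(z>-5)
        q=P[m]; print('box',nm,m.sum(),q.min(0),q.max(0)) if m.sum() else 0
    m=hue(c,50,85,100,40)&near(P,525,-325,90);n_,l,s,_=cv2.connectedComponentsWithStats(m.astype(np.uint8))
    for i in range(1,n_):
        if s[i,4]>8: print('tab',s[i,4],np.nanmean(P[l==i],0),np.nanmin(P[l==i],0),np.nanmax(P[l==i],0))
    m=clean((z>8)&(z<60)&near(P,525,-325,85)&(P[...,1]>-385)); print('dock base',rect(P[m][:,:2]))
    t=(z>140)&near(P,574,306,80);print('mag top z',np.percentile(z[t],[5,25,50,75,95,99]))
E
```

```text
top mag [576.5 342.7 133.3  93.7  81.3]
red [615.  -70.6 124.   80.6  -6.4] 4.197564919490664
yellow [439.9  81.8 121.   85.3  -8.8] 3.9587161730536553
blue [nan nan  0.  0.  0.] 4.0643463972855045
box red 283 [513.6 274.2  93.2] [593.3 347.6 174.8]
box yellow 124 [500.2 278.5  54.1] [579.3 347.4 123. ]
box blue 78 [485.5 299.7  40.4] [502.3 349.7  47.5]
tab 9 [ 580.1 -329.2   41.6] [ 579.4 -338.5   37.3] [ 582.  -319.6   44.2]
tab 17 [ 477.  -317.5   40.3] [ 475.4 -328.    36.5] [ 480.2 -309.1   43.7]
dock base [ 529.1 -334.4  144.2  105.5  -13.1]
mag top z [148.3 166.5 171.6 176.5 178.5 179.7]
scene mag [513.7 381.4 292.7  52.  -40.3]
red [619.5 -64.7 122.5  83.6  -5.1] 3.4959738287788196
yellow [446.3  91.  134.7  77.7 -17.9] 3.644287247329699
blue [629.3 110.6 121.5  79.6   9.6] 3.478758530182503
box red 224 [514.7 271.9  90.4] [620.9 322.5 135.3]
box yellow 279 [497.  276.2  41.2] [595.  324.1  92.9]
box blue 212 [486.2 280.8  -0.5] [581.5 327.2  44.6]
tab 80 [ 480.6 -318.6   33.7] [ 473.5 -330.1   10.5] [ 486.5 -306.8   44.1]
tab 112 [ 581. -331.   30.] [ 556.1 -348.    13.9] [ 589.2 -317.7   43.8]
dock base [ 528.  -324.7  159.5   91.2  -12.7]
mag top z [144.8 162.6 169.8 175.5 177.7 178.8]
```

```bash
cat >> h.py <<'E'
def onplane(c,uv,z):
    uv=np.asarray(uv,float); d=np.c_[uv,np.ones(len(uv))]@np.linalg.inv(c['mtx']).T@c['R']; o=-c['R'].T@c['t']
    return (o+d*((z-o[2])/d[:,2])[:,None])[:,:2]
def crop(c,u0,v0,u1,v1,k,n): cv2.imwrite('pics/'+n,cv2.resize(cv2.cvtColor(c['pixels'],cv2.COLOR_RGB2BGR)[v0:v1,u0:u1],None,fx=k,fy=k,interpolation=cv2.INTER_CUBIC))
E
python3 - <<'E'
from h import *
np.set_printoptions(precision=1,suppress=True)
c=capture('top');P=cloud(c)
for nm,(x,y) in dict(red=(616,-68),yellow=(442,84),blue=(626,110)).items():
    m=hue(c,*HU[nm],110,60)&near(np.nan_to_num(P),x,y,90); m=clean(m)
    v,u=np.nonzero(m); print(nm,rect(onplane(c,np.c_[u,v],5)))
a=c['pixels'][165:250,140:230]; b=c['pixels'][185:260,425:500]
o=np.zeros((510,800,3),np.uint8)
A=cv2.resize(a,None,fx=5,fy=5,interpolation=cv2.INTER_CUBIC);B=cv2.resize(b,None,fx=4.6,fy=4.6,interpolation=cv2.INTER_CUBIC)
o[:A.shape[0],:A.shape[1]]=A; o[:B.shape[0],455:455+B.shape[1]]=B
cv2.imwrite('pics/crop1.png',o[...,::-1])
c=capture('scene'); crop(c,415,140,485,225,7,'crop2.png')
E
```

```text
red [615.  -70.1 117.3  87.1  -0.4]
yellow [440.3  82.3 119.7  88.1  -7.8]
blue [627.2 107.3 117.1  84.8   3.1]
```

View pics/crop1.png

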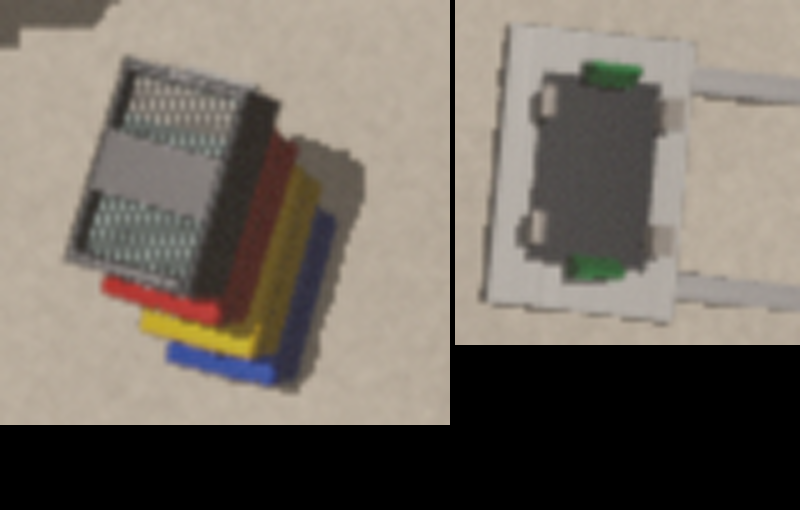

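View pics/crop2.png

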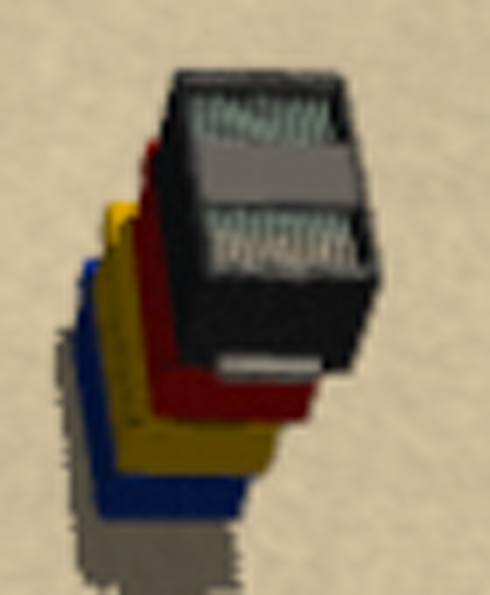

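The top crop shows the magazine's top corners at (125,57), (257,90), (190,297) and (67,262), with the red, yellow and blue end edges stepping out below it. The dock floor's dark corners are at (548,72), (662,82), (648,272) and (530,258). The scene crop shows a steel lip at the magazine's front foot.

```bash
python3 - <<'E'
from h import *
np.set_printoptions(precision=1,suppress=True)
c=capture('top')
A=lambda p:np.array(p)/5+[140-.4,165-.4]
B=lambda p:(np.array(p)-[455,0])/4.6+[425-.4,185-.4]
m=onplane(c,A([(125,57),(257,90),(190,297),(67,262)]),176); print(m,rect(m),m.mean(0))
yaw=lambda a,b:np.degrees(np.arctan2(*(b-a)[::-1]))
for n,e,z in [('red',[(103,292),(217,321)],132),('yel',[(141,331),(254,357)],88),('blu',[(168,362),(273,384)],44)]:
    q=onplane(c,A(e),z); d=q[1]-q[0]; n_=np.array([-d[1],d[0]])/np.linalg.norm(d); n_*=np.sign(n_[0])
    print(n,q,'len',np.linalg.norm(d),'centre',q.mean(0)+44*n_,'yaw',yaw(np.zeros(2),n_))
f=onplane(c,B([(548,72),(662,82),(648,272),(530,258)]),16);print('floor',rect(f),f.mean(0))
t=onplane(c,B([(612,75),(597,268)]),41);print('tabs',t,t.mean(0),yaw(t[1],t[0]))
g=onplane(c,B([(548,100),(676,112),(663,240),(538,226)]),41);print('guides',g,rect(g),g.mean(0))
R=state()['eef_rot'];print(np.round(R,3))
E
```

```text
[[622.  322.5]
 [608.1 268.1]
 [523.6 294. ]
 [538.1 344.4]] [572.5 306.4  88.3  56.2 -14.6] [572.9 307.3]
red [[526.7 347.1]
 [514.  297.9]] len 50.82511613663452 centre [562.9 311.6] yaw -14.421579315642562
yel [[509.9 347.3]
 [498.  296. ]] len 52.589594679148625 centre [546.8 311.7] yaw -13.109554540900959
blu [[495.2 351. ]
 [484.6 301.1]] len 50.979358703775326 centre [532.9 316.9] yaw -11.988775514136915
floor [ 528.5 -325.4  100.9   62.4   -6. ] [ 528.6 -325.9]
tabs [[ 577.5 -326.4]
 [ 478.2 -315.8]] [ 527.8 -321.1] -6.089047067511361
guides [[ 564.7 -293. ]
 [ 558.2 -358.8]
 [ 492.4 -350. ]
 [ 499.8 -286.1]] [ 528.6 -322.4   66.4   66.1   -6.1] [ 528.8 -322. ]
[[ 0.9  0.4 -0. ]
 [ 0.4 -0.9 -0. ]
 [-0.   0.  -1. ]]
```

```bash
cat >> h.py <<'E'
def plan(x,y,z,yaw,s=None):
    s=s or state(); R=s['eef_rot']; t=np.radians(yaw)
    Rt=np.array([[np.cos(t),np.sin(t),0],[np.sin(t),-np.cos(t),0],[0,0,-1]])
    from scipy.spatial.transform import Rotation as Q
    rv=min((Q.from_matrix(R.T@Rt@np.diag(k)).as_rotvec() for k in([1,1,1],[-1,-1,1])),key=np.linalg.norm)
    d=R.T@(np.array([x,y,z])-s['tool_pos'])
    print('shift',np.round(d/300,3),'turn',np.round(rv/(np.pi/2),3),'| at',np.round(s['tool_pos'],1),'yaw',np.round(np.degrees(np.arctan2(R[1,0],R[0,0])),1),'F',np.round(s['force'],1),'w',round(s['grip_width'],1),'t',round(s['clock'],1))
E
python3 -c "
from h import *
plan(261,-595,380,-15.5); plan(400,-300,380,-15.5); plan(573,307,330,-15.5)"
```

```text
shift [-0.001 -0.001 -0.459] turn [0.    0.    0.436] | at [ 261.3 -595.2  242.3] yaw 23.7 F [-0.4 -0.5 -0.1] w 85.6 t 1.4
shift [ 0.819 -0.715 -0.459] turn [0.    0.    0.436] | at [ 261.3 -595.2  242.3] yaw 23.7 F [-0.4 -0.5 -0.1] w 85.6 t 1.4
shift [ 2.16  -2.336 -0.293] turn [0.    0.    0.436] | at [ 261.3 -595.2  242.3] yaw 23.7 F [-0.4 -0.5 -0.1] w 85.6 t 1.4
```

apply_moves([
  {"z": -0.2},
  {"z": -0.4},
  {"z": -0.46},
  {"x": 0.82,"y": -0.71,"z": -0.46,"rz": 0.436},
  {"x": 0.82,"y": -0.71,"z": -0.46,"rz": 0.436},
  {"x": 0.82,"y": -0.71,"z": -0.46,"rz": 0.436},
  {"x": 0.82,"y": -0.71,"z": -0.46,"rz": 0.436},
  {"x": 0.82,"y": -0.71,"z": -0.46,"rz": 0.436},
], squeeze=60)

```text
validation failed for argument at $.mo...
```

```bash
python3 -c "
from h import *
plan(400,-300,380,-15.5); plan(460,0,350,-15.5);plan(573,307,330,-15.5)"
```

```text
shift [ 0.819 -0.715 -0.459] turn [0.    0.    0.436] | at [ 261.3 -595.2  242.3] yaw 23.7 F [-0.4 -0.5 -0.1] w 85.6 t 1.4
shift [ 1.404 -1.55  -0.359] turn [0.    0.    0.436] | at [ 261.3 -595.2  242.3] yaw 23.7 F [-0.4 -0.5 -0.1] w 85.6 t 1.4
shift [ 2.16  -2.336 -0.293] turn [0.    0.    0.436] | at [ 261.3 -595.2  242.3] yaw 23.7 F [-0.4 -0.5 -0.1] w 85.6 t 1.4
```

apply_moves([
  {"fingers": 0,"x": 0,"y": 0,"z": -0.2,"rx": 0,"ry": 0,"rz": 0},
  {"fingers": 0,"x": 0,"y": 0,"z": -0.4,"rx": 0,"ry": 0,"rz": 0},
  {"fingers": 0,"x": 0,"y": 0,"z": -0.46,"rx": 0,"ry": 0,"rz": 0},
  {"fingers": 0,"x": 0.82,"y": -0.71,"z": -0.46,"rx": 0,"ry": 0,"rz": 0.436},
  {"fingers": 0,"x": 0.82,"y": -0.71,"z": -0.46,"rx": 0,"ry": 0,"rz": 0.436},
  {"fingers": 0,"x": 0.82,"y": -0.71,"z": -0.46,"rx": 0,"ry": 0,"rz": 0.436},
  {"fingers": 0,"x": 0.82,"y": -0.71,"z": -0.46,"rx": 0,"ry": 0,"rz": 0.436},
  {"fingers": 0,"x": 0.82,"y": -0.71,"z": -0.46,"rx": 0,"ry": 0,"rz": 0.436},
], squeeze=60)

```text
clock: 2.35
tool_pos: [394.0, -314.6, 379.8]
eef_rot: [[0.963, -0.269, -0.001], [-0.269, -0.963, 0.0], [-0.001, -0.0, -1.0]]
force: [1.1, 0.4, -0.9]
grip_width: 85.1
gripper_force: 0.0
```

```bash
python3 -c "
from h import *
plan(400,-300,380,-15.5); plan(460,-80,370,-15.5);plan(573,307,330,-15.5)"
```

```text
shift [ 0.006 -0.052 -0.001] turn [-0.     0.    -0.001] | at [ 394.  -314.6  379.8] yaw -15.6 F [ 1.1  0.4 -0.9] w 85.1 t 2.4
shift [ 0.002 -0.812  0.033] turn [-0.     0.    -0.001] | at [ 394.  -314.6  379.8] yaw -15.6 F [ 1.1  0.4 -0.9] w 85.1 t 2.4
shift [ 0.018 -2.156  0.166] turn [-0.     0.    -0.001] | at [ 394.  -314.6  379.8] yaw -15.6 F [ 1.1  0.4 -0.9] w 85.1 t 2.4
```

apply_moves([
  {"fingers": 0,"x": 0,"y": -1,"z": 0,"rx": 0,"ry": 0,"rz": 0},
  {"fingers": 0,"x": 0,"y": -1,"z": 0,"rx": 0,"ry": 0,"rz": 0},
  {"fingers": 0,"x": 0,"y": -1,"z": 0,"rx": 0,"ry": 0,"rz": 0},
  {"fingers": 0,"x": 0,"y": -1,"z": 0,"rx": 0,"ry": 0,"rz": 0},
  {"fingers": 0,"x": 0,"y": -1,"z": 0,"rx": 0,"ry": 0,"rz": 0},
])

```text
clock: 2.98
tool_pos: [473.8, -25.0, 379.9]
eef_rot: [[0.964, -0.266, -0.0], [-0.266, -0.964, 0.0], [-0.0, 0.0, -1.0]]
force: [1.0, -0.7, 0.8]
grip_width: 85.6
gripper_force: 0.0
```

apply_moves([
  {"fingers": 0,"x": 0,"y": -1,"z": 0.15,"rx": 0,"ry": 0,"rz": 0},
  {"fingers": 0,"x": 0,"y": -1,"z": 0.15,"rx": 0,"ry": 0,"rz": 0},
  {"fingers": 0,"x": 0,"y": -1,"z": 0.15,"rx": 0,"ry": 0,"rz": 0},
  {"fingers": 0,"x": 0,"y": -1,"z": 0.15,"rx": 0,"ry": 0,"rz": 0},
  {"fingers": 0,"x": 0,"y": -1,"z": 0.15,"rx": 0,"ry": 0,"rz": 0},
  {"fingers": 0,"x": 0,"y": -1,"z": 0.15,"rx": 0,"ry": 0,"rz": 0},
  {"fingers": 0,"x": 0,"y": -1,"z": 0.15,"rx": 0,"ry": 0,"rz": 0},
])

```text
clock: 3.85
tool_pos: [554.1, 260.8, 334.3]
eef_rot: [[0.963, -0.268, -0.001], [-0.268, -0.963, -0.001], [-0.001, 0.001, -1.0]]
force: [0.4, -0.5, 0.4]
grip_width: 85.5
gripper_force: 0.0
```

```bash
python3 -c "
from h import *
plan(573,307,250,-15.5);plan(573,307,150,-15.5)"
```

```text
shift [ 0.02  -0.166  0.281] turn [ 0.001  0.001 -0.   ] | at [554.1 260.8 334.3] yaw -15.5 F [ 0.4 -0.5  0.4] w 85.5 t 3.9
shift [ 0.02  -0.166  0.614] turn [ 0.001  0.001 -0.   ] | at [554.1 260.8 334.3] yaw -15.5 F [ 0.4 -0.5  0.4] w 85.5 t 3.9
```

apply_moves([
  {"fingers": 0,"x": 0.02,"y": -0.166,"z": 0.2,"rx": 0,"ry": 0,"rz": 0},
  {"fingers": 0,"x": 0.02,"y": -0.166,"z": 0.4,"rx": 0,"ry": 0,"rz": 0},
  {"fingers": 0,"x": 0.02,"y": -0.166,"z": 0.53,"rx": 0,"ry": 0,"rz": 0},
  {"fingers": 0,"x": 0.02,"y": -0.166,"z": 0.614,"rx": 0,"ry": 0,"rz": 0},
  {"fingers": 0,"x": 0.02,"y": -0.166,"z": 0.614,"rx": 0,"ry": 0,"rz": 0},
  {"fingers": 0,"x": 0.02,"y": -0.166,"z": 0.614,"rx": 0,"ry": 0,"rz": 0},
])

```text
clock: 4.6
tool_pos: [574.6, 307.2, 152.8]
eef_rot: [[0.963, -0.269, 0.002], [-0.269, -0.963, 0.001], [0.002, -0.001, -1.0]]
force: [0.6, 0.0, -0.0]
grip_width: 85.2
gripper_force: 0.0
```

```bash
python3 -c "
from h import *
plan(573,307,150,-15.5)
c=capture('top');crop(c,130,165,230,250,6,'grip1.png')
c=capture('scene');crop(c,400,90,500,220,4,'grip2.png')"
python3 -c "
import cv2,numpy as np
a=cv2.imread('pics/grip1.png');b=cv2.imread('pics/grip2.png')
a=cv2.resize(a,(400,340));b=b[:520,:400];o=np.zeros((520,800,3),np.uint8);o[:340,:400]=a;o[:,400:]=b;cv2.imwrite('pics/grip.png',o)"
```

```text
shift [-0.005  0.002  0.009] turn [-0.001 -0.001 -0.001] | at [574.6 307.2 152.8] yaw -15.6 F [ 0.6  0.  -0. ] w 85.2 t 4.6
```

View pics/grip.png

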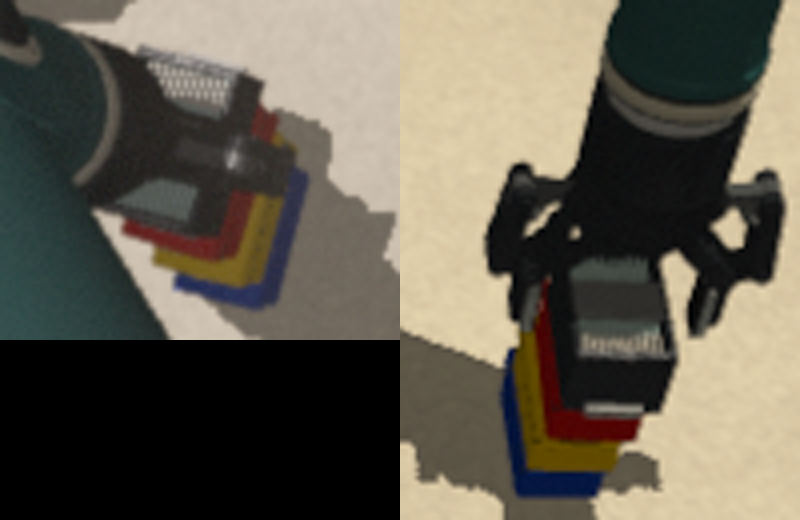

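The fingers straddle the magazine, with pads at (528,300) and (705,305) in the right half and the magazine midway between them. Closing now.

apply_moves([
  {"fingers": 0.2,"x": 0,"y": 0,"z": 0.002,"rx": 0,"ry": 0,"rz": 0},
  {"fingers": 0.3,"x": 0,"y": 0,"z": 0.002,"rx": 0,"ry": 0,"rz": 0},
  {"fingers": 0.4,"x": 0,"y": 0,"z": 0.002,"rx": 0,"ry": 0,"rz": 0},
  {"fingers": 0.6,"x": 0,"y": 0,"z": 0.002,"rx": 0,"ry": 0,"rz": 0},
  {"fingers": 1,"x": 0,"y": 0,"z": 0.002,"rx": 0,"ry": 0,"rz": 0},
  {"fingers": 1,"x": 0,"y": 0,"z": 0.002,"rx": 0,"ry": 0,"rz": 0},
  {"fingers": 1,"x": 0,"y": 0,"z": 0.002,"rx": 0,"ry": 0,"rz": 0},
  {"fingers": 1,"x": 0,"y": 0,"z": 0.002,"rx": 0,"ry": 0,"rz": 0},
])

```text
clock: 5.7
tool_pos: [573.9, 308.1, 151.2]
eef_rot: [[0.963, -0.268, 0.001], [-0.268, -0.963, 0.001], [0.001, -0.001, -1.0]]
force: [1.5, 1.7, 5.9]
grip_width: 53.2
gripper_force: 63.6
```

apply_moves([
  {"fingers": 1,"x": 0,"y": 0,"z": -0.01,"rx": 0,"ry": 0,"rz": 0},
  {"fingers": 1,"x": 0,"y": 0,"z": -0.03,"rx": 0,"ry": 0,"rz": 0},
  {"fingers": 1,"x": 0,"y": 0,"z": -0.08,"rx": 0,"ry": 0,"rz": 0},
  {"fingers": 1,"x": 0,"y": 0,"z": -0.18,"rx": 0,"ry": 0,"rz": 0},
  {"fingers": 1,"x": 0,"y": 0,"z": -0.3,"rx": 0,"ry": 0,"rz": 0},
  {"fingers": 1,"x": 0,"y": 0,"z": -0.35,"rx": 0,"ry": 0,"rz": 0},
  {"fingers": 1,"x": 0,"y": 0,"z": -0.35,"rx": 0,"ry": 0,"rz": 0},
])

```text
clock: 6.58
tool_pos: [573.7, 307.9, 256.6]
eef_rot: [[0.963, -0.268, 0.002], [-0.268, -0.963, 0.001], [0.002, -0.001, -1.0]]
force: [0.1, 0.1, -1.6]
grip_width: 53.4
gripper_force: 63.2
```

```bash
python3 -c "
from h import *
plan(475,0,250,-6.3)
plan(528,-323,250,-6.3)"
```

```text
shift [-0.042  1.077  0.021] turn [-0.001 -0.001 -0.103] | at [573.7 307.9 256.6] yaw -15.5 F [ 0.1  0.1 -1.6] w 53.4 t 6.6
shift [0.416 2.067 0.02 ] turn [-0.001 -0.001 -0.103] | at [573.7 307.9 256.6] yaw -15.5 F [ 0.1  0.1 -1.6] w 53.4 t 6.6
```

apply_moves([
  {"fingers": 1,"x": 0,"y": 0.08,"z": 0,"rx": 0,"ry": 0,"rz": 0},
  {"fingers": 1,"x": 0,"y": 0.22,"z": 0,"rx": 0,"ry": 0,"rz": 0},
  {"fingers": 1,"x": 0,"y": 0.4,"z": 0,"rx": 0,"ry": 0,"rz": -0.02},
  {"fingers": 1,"x": 0,"y": 0.58,"z": 0,"rx": 0,"ry": 0,"rz": -0.05},
  {"fingers": 1,"x": 0,"y": 0.76,"z": 0,"rx": 0,"ry": 0,"rz": -0.08},
  {"fingers": 1,"x": 0,"y": 0.9,"z": 0,"rx": 0,"ry": 0,"rz": -0.103},
  {"fingers": 1,"x": 0,"y": 1,"z": 0,"rx": 0,"ry": 0,"rz": -0.103},
  {"fingers": 1,"x": 0,"y": 1,"z": 0,"rx": 0,"ry": 0,"rz": -0.103},
])

```text
clock: 7.58
tool_pos: [491.7, 15.7, 254.0]
eef_rot: [[0.993, -0.114, -0.003], [-0.114, -0.993, -0.001], [-0.003, 0.002, -1.0]]
force: [0.7, 0.3, -1.2]
grip_width: 53.2
gripper_force: 63.5
```

```bash
python3 -c "
from h import *
plan(528,-270,200,-6.3)
plan(528,-323,250,-6.3)"
```

```text
shift [0.229 0.932 0.181] turn [ 0.001  0.002 -0.003] | at [491.7  15.7 254. ] yaw -6.5 F [ 0.7  0.3 -1.2] w 53.2 t 7.6
shift [0.249 1.108 0.014] turn [ 0.001  0.002 -0.003] | at [491.7  15.7 254. ] yaw -6.5 F [ 0.7  0.3 -1.2] w 53.2 t 7.6
```

apply_moves([
  {"fingers": 1,"x": 0.02,"y": 0.08,"z": 0,"rx": 0,"ry": 0,"rz": 0},
  {"fingers": 1,"x": 0.05,"y": 0.22,"z": 0,"rx": 0,"ry": 0,"rz": 0},
  {"fingers": 1,"x": 0.1,"y": 0.4,"z": 0,"rx": 0,"ry": 0,"rz": 0},
  {"fingers": 1,"x": 0.14,"y": 0.58,"z": 0,"rx": 0,"ry": 0,"rz": 0},
  {"fingers": 1,"x": 0.18,"y": 0.76,"z": 0,"rx": 0,"ry": 0,"rz": 0},
  {"fingers": 1,"x": 0.22,"y": 0.9,"z": 0,"rx": 0,"ry": 0,"rz": 0},
  {"fingers": 1,"x": 0.24,"y": 1,"z": 0,"rx": 0,"ry": 0,"rz": 0},
  {"fingers": 1,"x": 0.24,"y": 1,"z": 0,"rx": 0,"ry": 0,"rz": 0},
])

```text
clock: 8.57
tool_pos: [531.5, -289.3, 253.6]
eef_rot: [[0.994, -0.112, -0.002], [-0.112, -0.994, 0.001], [-0.002, -0.001, -1.0]]
force: [-0.6, 0.7, -1.4]
grip_width: 53.1
gripper_force: 63.5
```

```bash
python3 -c "
from h import *
plan(528,-323,90,-6.3)
plan(528,-323,34,-6.3)"
```

```text
shift [0.002 0.113 0.545] turn [-0.     0.001 -0.002] | at [ 531.5 -289.3  253.6] yaw -6.5 F [-0.6  0.7 -1.4] w 53.1 t 8.6
shift [0.003 0.113 0.732] turn [-0.     0.001 -0.002] | at [ 531.5 -289.3  253.6] yaw -6.5 F [-0.6  0.7 -1.4] w 53.1 t 8.6
```

apply_moves([
  {"fingers": 1,"x": 0,"y": 0.03,"z": 0.1,"rx": 0,"ry": 0,"rz": 0},
  {"fingers": 1,"x": 0,"y": 0.06,"z": 0.25,"rx": 0,"ry": 0,"rz": 0},
  {"fingers": 1,"x": 0,"y": 0.1,"z": 0.4,"rx": 0,"ry": 0,"rz": 0},
  {"fingers": 1,"x": 0,"y": 0.113,"z": 0.52,"rx": 0,"ry": 0,"rz": 0},
  {"fingers": 1,"x": 0,"y": 0.113,"z": 0.545,"rx": 0,"ry": 0,"rz": 0},
  {"fingers": 1,"x": 0,"y": 0.113,"z": 0.545,"rx": 0,"ry": 0,"rz": 0},
  {"fingers": 1,"x": 0,"y": 0.113,"z": 0.545,"rx": 0,"ry": 0,"rz": 0},
])

```text
clock: 9.45
tool_pos: [529.6, -320.8, 93.8]
eef_rot: [[0.994, -0.108, 0.003], [-0.108, -0.994, -0.001], [0.003, 0.001, -1.0]]
force: [-0.7, -0.3, -1.1]
grip_width: 53.4
gripper_force: 63.4
```

```bash
python3 -c "
from h import *
np.set_printoptions(precision=1,suppress=True)
plan(528,-323,34,-6.3)
o=np.zeros((480,800,3),np.uint8)
c=capture('top');print(c['mtx'],c['R'],c['t']);a=c['pixels'][180:270,420:500];
for q in('magazine_c','dock'): print(q,[(w(c,d['at']),round(d['p'],2)) for d in pinpoint('top',q)[:2]])
o[:450,:400]=cv2.resize(a,None,fx=5,fy=5,interpolation=cv2.INTER_CUBIC)
c=capture('scene');b=c['pixels'][190:290,120:200]
for q in('magazine_c','dock'): print(q,[(w(c,d['at']),round(d['p'],2)) for d in pinpoint('scene',q)[:2]])
B=cv2.resize(b,None,fx=4.8,fy=4.8,interpolation=cv2.INTER_CUBIC);o[:480,400:784]=B
cv2.imwrite('pics/dock1.png',o[...,::-1])"

```

```text
shift [-0.   0.   0.2] turn [ 0. -0.  0.] | at [ 529.6 -320.8   93.8] yaw -6.2 F [-0.7 -0.3 -1.1] w 53.4 t 9.4
[[393.8   0.  316.6]
 [  0.  393.8 203.3]
 [  0.    0.    1. ]] [[-0.  -1.  -0. ]
 [-1.   0.  -0.1]
 [ 0.1  0.  -1. ]] [ 14.6 574.8 939.6]
magazine_c [(array([ 530.3, -324.4,   99. ]), 0.64)]
dock [(array([ 528.1, -323.8,   20.1]), 0.63), (array([545.9, 312. ,  67.5]), 0.54)]
magazine_c [(array([ 530.2, -320.9,   97.6]), 0.76)]
dock [(array([ 527.3, -328.5,   19.7]), 0.79)]
```

View pics/dock1.png

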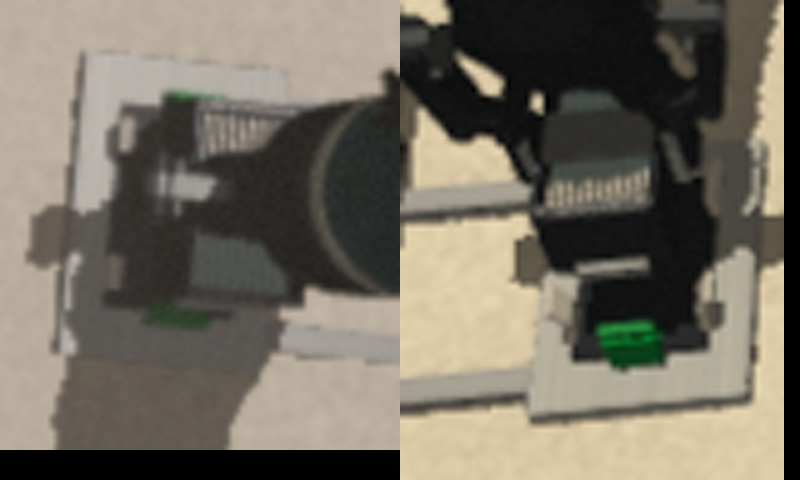

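```bash
python3 -c "
from h import *
c=capture('scene');S=lambda p:(np.array(p)-[400,0])/4.8+[119.6,189.6]
print('lip ends',onplane(c,S([(578,268),(650,264)]),79),'mag top front corners',onplane(c,S([(533,215),(655,203)]),119))
print('tab top ends z41',onplane(c,S([(598,326),(660,320)]),41))
print('guides tops z41 inner?',onplane(c,S([(548,285),(578,300),(702,280),(722,300)]),41))
print('dock plate front corners z16',onplane(c,S([(530,415),(750,397),(752,252)]),16))
c=capture('top');T=lambda p:np.array(p)/5+[419.6,179.6]
print('lower tab top',onplane(c,T([(150,312),(212,320)]),41),'mag foot/top edge',onplane(c,T([(192,296),(302,302)]),119))
print('left guides',onplane(c,T([(127,135),(115,272)]),41))
"

```

```text
lip ends [[ 571.59491431 -341.88187933]
 [ 576.60307092 -310.89943332]] mag top front corners [[ 569.97473911 -350.71553385]
 [ 575.31660099 -299.63163619]]
tab top ends z41 [[ 576.8071495  -342.62472296]
 [ 579.85659188 -315.23382235]]
guides tops z41 inner? [[ 548.76290286 -364.31174448]
 [ 560.31616219 -351.12261933]
 [ 561.91946267 -295.5779597 ]
 [ 575.17640605 -287.2952391 ]]
dock plate front corners z16 [[ 600.41098789 -379.3538997 ]
 [ 613.31875668 -282.09269507]
 [ 532.15906716 -275.92536249]]
lower tab top [[ 480.27826021 -301.99571941]
 [ 476.38060045 -331.12357578]] mag foot/top edge [[ 489.56162304 -294.51759366]
 [ 486.74918034 -341.99639099]]
left guides [[ 564.07694199 -293.39773653]
 [ 499.19345847 -285.98440021]]
```

```bash
python3 -c "
from h import *
plan(528.3,-322.3,64,-6.3);plan(528.3,-322.3,31,-6.3)"

```

```text
shift [0.001 0.003 0.094] turn [ 0. -0.  0.] | at [ 528.3 -321.2   92.3] yaw -6.3 F [ 0.1  0.1 -2.1] w 53.6 t 9.8
shift [0.    0.003 0.204] turn [ 0. -0.  0.] | at [ 528.3 -321.2   92.3] yaw -6.3 F [ 0.1  0.1 -2.1] w 53.6 t 9.8
```

apply_moves([
  {"fingers": 1,"x": 0,"y": 0.003,"z": 0.04,"rx": 0,"ry": 0,"rz": 0},
  {"fingers": 1,"x": 0,"y": 0.003,"z": 0.08,"rx": 0,"ry": 0,"rz": 0},
  {"fingers": 1,"x": 0,"y": 0.003,"z": 0.11,"rx": 0,"ry": 0,"rz": 0},
  {"fingers": 1,"x": 0,"y": 0.003,"z": 0.125,"rx": 0,"ry": 0,"rz": 0},
  {"fingers": 1,"x": 0,"y": 0.003,"z": 0.125,"rx": 0,"ry": 0,"rz": 0},
])

```text
clock: 10.48
tool_pos: [528.1, -321.8, 54.1]
eef_rot: [[0.994, -0.109, -0.0], [-0.109, -0.994, 0.0], [-0.0, -0.0, -1.0]]
force: [0.3, -0.5, -1.6]
grip_width: 53.1
gripper_force: 63.4
```

```bash
python3 -c "
from h import *
s=state();print(s['torque']);plan(528.3,-322.3,35,-6.3)"

```

```text
[-0.06598741 -0.03229685 -0.03023431]
shift [0.001 0.001 0.064] turn [-0.     0.     0.001] | at [ 528.1 -321.8   54.1] yaw -6.3 F [ 0.3 -0.5 -1.6] w 53.1 t 10.5
```

apply_moves([
  {"fingers": 1,"x": 0,"y": 0.001,"z": 0.015,"rx": 0,"ry": 0,"rz": 0},
  {"fingers": 1,"x": 0,"y": 0.001,"z": 0.025,"rx": 0,"ry": 0,"rz": 0},
  {"fingers": 1,"x": 0,"y": 0.001,"z": 0.035,"rx": 0,"ry": 0,"rz": 0},
  {"fingers": 1,"x": 0,"y": 0.001,"z": 0.045,"rx": 0,"ry": 0,"rz": 0},
  {"fingers": 1,"x": 0,"y": 0.001,"z": 0.045,"rx": 0,"ry": 0,"rz": 0},
])

```text
clock: 11.1
tool_pos: [528.3, -323.0, 41.8]
eef_rot: [[0.994, -0.11, 0.001], [-0.11, -0.994, -0.001], [0.001, 0.001, -1.0]]
force: [-1.1, -0.8, 2.9]
grip_width: 53.2
gripper_force: 64.6
```

apply_moves([
  {"fingers": 1,"x": 0,"y": 0,"z": 0.01,"rx": 0,"ry": 0,"rz": 0},
  {"fingers": 1,"x": 0,"y": 0,"z": 0.018,"rx": 0,"ry": 0,"rz": 0},
  {"fingers": 1,"x": 0,"y": 0,"z": 0.022,"rx": 0,"ry": 0,"rz": 0},
  {"fingers": 1,"x": 0,"y": 0,"z": 0.022,"rx": 0,"ry": 0,"rz": 0},
])

```text
clock: 11.6
tool_pos: [527.9, -322.8, 35.1]
eef_rot: [[0.994, -0.109, -0.001], [-0.109, -0.994, -0.001], [-0.001, 0.001, -1.0]]
force: [-3.1, -0.8, 10.7]
grip_width: 53.4
gripper_force: 65.6
```

apply_moves([
  {"fingers": 1,"x": 0,"y": 0,"z": 0.006,"rx": 0,"ry": 0,"rz": 0},
  {"fingers": 1,"x": 0,"y": 0,"z": 0.01,"rx": 0,"ry": 0,"rz": 0},
  {"fingers": 1,"x": 0,"y": 0,"z": 0.01,"rx": 0,"ry": 0,"rz": 0},
])

```text
clock: 11.98
tool_pos: [527.9, -322.8, 35.0]
eef_rot: [[0.994, -0.109, -0.001], [-0.109, -0.994, -0.002], [-0.001, 0.002, -1.0]]
force: [-9.6, 3.4, 31.6]
grip_width: 53.4
gripper_force: 68.2
```

```bash
python3 -c "
from h import *
plan(528.3,-322.3,35,-6.3);crop(capture('scene'),110,180,220,290,5,'dock2.png')"

```

```text
shift [ 0.001 -0.002  0.   ] turn [0.001 0.001 0.   ] | at [ 527.9 -322.8   35. ] yaw -6.3 F [-9.6  3.4 31.6] w 53.4 t 12.0
```

View pics/dock2.png

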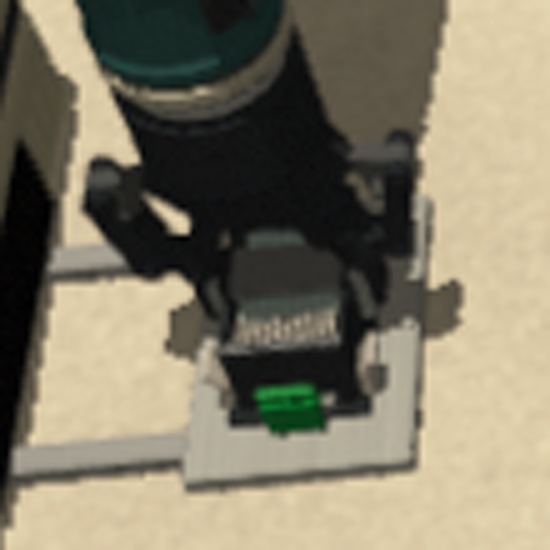

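The magazine sits between the guides with the green tab at (290,405) over its front foot. It stalled at z = 35.0 under 31 N, which matches the expected home height. I'll relax, release and rise.

apply_moves([
  {"fingers": 1,"x": 0,"y": 0,"z": -0.008,"rx": 0,"ry": 0,"rz": 0},
  {"fingers": 0.3,"x": 0,"y": 0,"z": -0.008,"rx": 0,"ry": 0,"rz": 0},
  {"fingers": 0.1,"x": 0,"y": 0,"z": -0.008,"rx": 0,"ry": 0,"rz": 0},
  {"fingers": 0,"x": 0,"y": 0,"z": -0.008,"rx": 0,"ry": 0,"rz": 0},
  {"fingers": 0,"x": 0,"y": 0,"z": -0.008,"rx": 0,"ry": 0,"rz": 0},
  {"fingers": 0,"x": 0,"y": 0,"z": -0.008,"rx": 0,"ry": 0,"rz": 0},
])

```text
clock: 12.78
tool_pos: [528.0, -322.2, 33.6]
eef_rot: [[0.994, -0.109, -0.0], [-0.109, -0.994, 0.0], [-0.0, -0.0, -1.0]]
force: [1.1, -0.0, -0.6]
grip_width: 85.6
gripper_force: 0.0
```

apply_moves([
  {"fingers": 0,"x": 0,"y": 0,"z": -0.1,"rx": 0,"ry": 0,"rz": 0},
  {"fingers": 0,"x": 0,"y": 0,"z": -0.25,"rx": 0,"ry": 0,"rz": 0},
  {"fingers": 0,"x": 0,"y": 0,"z": -0.45,"rx": 0,"ry": 0,"rz": 0},
  {"fingers": 0,"x": 0,"y": 0,"z": -0.65,"rx": 0,"ry": 0,"rz": 0},
  {"fingers": 0,"x": 0,"y": -0.2,"z": -0.75,"rx": 0,"ry": 0,"rz": 0},
  {"fingers": 0,"x": -0.1,"y": -0.6,"z": -0.75,"rx": 0,"ry": 0,"rz": 0},
  {"fingers": 0,"x": -0.2,"y": -0.7,"z": -0.75,"rx": 0,"ry": 0,"rz": 0},
  {"fingers": 0,"x": -0.2,"y": -0.9,"z": -0.75,"rx": 0,"ry": 0,"rz": 0},
])

```text
clock: 13.78
tool_pos: [499.3, -82.2, 258.9]
eef_rot: [[0.994, -0.11, 0.0], [-0.11, -0.994, -0.001], [0.0, 0.001, -1.0]]
force: [1.5, 0.3, 0.1]
grip_width: 85.4
gripper_force: 0.0
```

```bash
python3 -c "
from h import *
np.set_printoptions(suppress=True)
plan(560,310,250,-14.5)
o=np.zeros((480,800,3),np.uint8)
c=capture('top');P=cloud(c);m=near(P,528,-322,20);print('mag top z',np.nanpercentile(P[...,2][m],[50,90]))
o[:450,:400]=cv2.resize(c['pixels'][180:270,420:500],None,fx=5,fy=5,interpolation=cv2.INTER_CUBIC)
c=capture('scene');P=cloud(c);m=near(P,528,-322,20);print('mag top z',np.nanpercentile(P[...,2][m],[50,90]))
o[:480,400:784]=cv2.resize(c['pixels'][190:290,120:200],None,fx=4.8,fy=4.8,interpolation=cv2.INTER_CUBIC)
cv2.imwrite('pics/dock3.png',o[...,::-1])"

```

```text
shift [ 0.057 -1.322  0.028] turn [ 0.001 -0.     0.091] | at [499.3 -82.2 258.9] yaw -6.3 F [1.5 0.3 0.1] w 85.4 t 13.8
mag top z [60.6632336  63.21492607]
mag top z [59.64204765 61.65622748]
```

View pics/dock3.png

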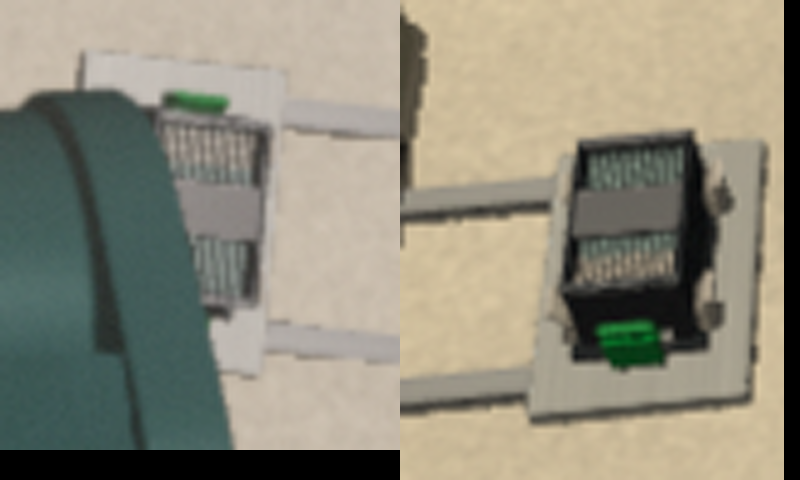

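The magazine is home: its top is at 60 mm, i.e. 16+44, and the green tab at (632,342) stands back over the lip. Next is the red box.

```bash
cat >> h.py <<'E'
def boxtop(q,x,y,zt):
    for n in('top','scene'):
        c=capture(n);P=np.nan_to_num(cloud(c),nan=-99)
        m=near(P,x,y,70)&(np.abs(P[...,2]-zt)<7)
        v,u=np.nonzero(clean(m)); print(n,'rect',rect(onplane(c,np.c_[u,v],zt)),'pin',[(np.round(w(c,d['at']),1),round(d['p'],2)) for d in pinpoint(n,q)[:1]])
E
python3 -c "
from h import *
boxtop('red_box_c',562,311,132)"

```

```text
top rect [557.6 308.4  87.7  55.7 -16.1] pin [(array([557. , 310.7, 109. ]), 0.97)]
scene rect [568.5 310.4  93.4  54.6 -17.3] pin [(array([558.1, 308.2, 110.2]), 0.89)]
```

apply_moves([
  {"fingers": 0,"x": 0,"y": -0.1,"z": 0,"rx": 0,"ry": 0,"rz": 0.03},
  {"fingers": 0,"x": 0,"y": -0.3,"z": 0,"rx": 0,"ry": 0,"rz": 0.06},
  {"fingers": 0,"x": 0,"y": -0.5,"z": 0,"rx": 0,"ry": 0,"rz": 0.09},
  {"fingers": 0,"x": 0.05,"y": -0.7,"z": 0,"rx": 0,"ry": 0,"rz": 0.09},
  {"fingers": 0,"x": 0.05,"y": -0.9,"z": 0,"rx": 0,"ry": 0,"rz": 0.09},
  {"fingers": 0,"x": 0.05,"y": -1,"z": 0,"rx": 0,"ry": 0,"rz": 0.09},
  {"fingers": 0,"x": 0.05,"y": -1,"z": 0,"rx": 0,"ry": 0,"rz": 0.09},
])

```text
clock: 14.95
tool_pos: [548.6, 214.5, 257.9]
eef_rot: [[0.969, -0.246, -0.001], [-0.246, -0.969, 0.001], [-0.001, -0.001, -1.0]]
force: [-0.3, -0.5, 0.1]
grip_width: 85.4
gripper_force: 0.0
```

```bash
python3 -c "
from h import *
plan(560,311,106,-14.5)"

```

```text
shift [-0.042 -0.321  0.507] turn [-0.     0.001  0.003] | at [548.6 214.5 257.9] yaw -14.3 F [-0.3 -0.5  0.1] w 85.4 t 14.9
```

```bash
python3 -c "
from h import *
plan(558.5,309,106,-15.5)"

```

```text
shift [-0.045 -0.313  0.507] turn [-0.     0.001  0.014] | at [548.6 214.5 257.9] yaw -14.3 F [-0.3 -0.5  0.1] w 85.4 t 14.9
```

apply_moves([
  {"fingers": 0,"x": -0.045,"y": -0.2,"z": 0,"rx": 0,"ry": 0,"rz": 0.014},
  {"fingers": 0,"x": -0.045,"y": -0.313,"z": 0.05,"rx": 0,"ry": 0,"rz": 0.014},
  {"fingers": 0,"x": -0.045,"y": -0.313,"z": 0.15,"rx": 0,"ry": 0,"rz": 0.014},
  {"fingers": 0,"x": -0.045,"y": -0.313,"z": 0.3,"rx": 0,"ry": 0,"rz": 0.014},
  {"fingers": 0,"x": -0.045,"y": -0.313,"z": 0.43,"rx": 0,"ry": 0,"rz": 0.014},
  {"fingers": 0,"x": -0.045,"y": -0.313,"z": 0.507,"rx": 0,"ry": 0,"rz": 0.014},
  {"fingers": 0,"x": -0.045,"y": -0.313,"z": 0.507,"rx": 0,"ry": 0,"rz": 0.014},
  {"fingers": 0,"x": -0.045,"y": -0.313,"z": 0.507,"rx": 0,"ry": 0,"rz": 0.014},
])

```text
clock: 15.95
tool_pos: [559.8, 306.3, 107.4]
eef_rot: [[0.962, -0.271, 0.001], [-0.271, -0.962, 0.0], [0.001, -0.001, -1.0]]
force: [0.4, 0.4, 0.1]
grip_width: 85.5
gripper_force: 0.0
```

apply_moves([
  {"fingers": 0.2,"x": 0,"y": 0,"z": 0,"rx": 0,"ry": 0,"rz": 0},
  {"fingers": 0.3,"x": 0,"y": 0,"z": 0,"rx": 0,"ry": 0,"rz": 0},
  {"fingers": 0.4,"x": 0,"y": 0,"z": 0,"rx": 0,"ry": 0,"rz": 0},
  {"fingers": 0.6,"x": 0,"y": 0,"z": 0,"rx": 0,"ry": 0,"rz": 0},
  {"fingers": 1,"x": 0,"y": 0,"z": 0,"rx": 0,"ry": 0,"rz": 0},
  {"fingers": 1,"x": 0,"y": 0,"z": 0,"rx": 0,"ry": 0,"rz": 0},
  {"fingers": 1,"x": 0,"y": 0,"z": 0,"rx": 0,"ry": 0,"rz": 0},
])

```text
clock: 16.82
tool_pos: [559.3, 308.0, 107.9]
eef_rot: [[0.963, -0.269, 0.002], [-0.269, -0.963, 0.001], [0.002, -0.002, -1.0]]
force: [0.8, 0.9, 5.8]
grip_width: 53.3
gripper_force: 63.7
```

apply_moves([
  {"fingers": 1,"x": 0,"y": 0,"z": -0.01,"rx": 0,"ry": 0,"rz": 0},
  {"fingers": 1,"x": 0,"y": 0,"z": -0.03,"rx": 0,"ry": 0,"rz": 0},
  {"fingers": 1,"x": 0,"y": 0,"z": -0.08,"rx": 0,"ry": 0,"rz": 0},
  {"fingers": 1,"x": 0,"y": 0,"z": -0.18,"rx": 0,"ry": 0,"rz": 0},
  {"fingers": 1,"x": 0,"y": 0,"z": -0.25,"rx": 0,"ry": 0,"rz": 0},
  {"fingers": 1,"x": 0,"y": 0,"z": -0.25,"rx": 0,"ry": 0,"rz": 0},
])

```text
clock: 17.58
tool_pos: [559.4, 308.1, 183.9]
eef_rot: [[0.963, -0.269, 0.004], [-0.269, -0.963, 0.002], [0.003, -0.003, -1.0]]
force: [-0.2, -0.1, -1.0]
grip_width: 53.3
gripper_force: 63.2
```

```bash
python3 -c "
from h import *
plan(616,-68,150,-4)
for n in('top','scene'):
  c=capture(n);P=np.nan_to_num(cloud(c),nan=-99)
  for nm,(x,y) in dict(red=(616,-68),yellow=(442,84),blue=(626,110)).items():
    m=hue(c,*HU[nm],100,50)&near(P,x,y,80)
    m=cv2.morphologyEx(m.astype(np.uint8),cv2.MORPH_CLOSE,np.ones((3,3)));m=clean(cv2.morphologyEx(m,cv2.MORPH_OPEN,np.ones((7,7))))
    v,u=np.nonzero(m);print(n,nm,rect(onplane(c,np.c_[u,v],4)),[np.round(w(c,d['at']),1) for d in pinpoint(n,nm+'_tray')[:1]])
o=np.zeros((560,800,3),np.uint8)
c=capture('top');b=c['pixels'][140:300,250:390];B=cv2.resize(b,None,fx=3.5,fy=3.5,interpolation=cv2.INTER_CUBIC);cv2.imwrite('pics/trays.png',B[...,::-1])
"

```

```text
shift [0.519 1.157 0.111] turn [-0.002 -0.002 -0.129] | at [559.4 308.1 183.9] yaw -15.6 F [-0.2 -0.1 -1. ] w 53.3 t 17.6
top red [ 6.151e+02 -7.020e+01  1.174e+02  8.720e+01 -4.000e-01] [array([617.9, -68.6,   2.2])]
top yellow [440.2  82.3 120.   88.4  -7.7] [array([445.2,  84.2,   0.8])]
top blue [626.8 107.7 117.5  83.8   2.1] [array([6.273e+02, 1.090e+02, 3.000e-01])]
scene red [619.6 -66.2 122.1  87.5  -2.1] [array([616.3, -66.1,   3.5])]
scene yellow [444.9  86.2 124.5  89.2  -8. ] [array([444.2,  82.3,   3.1])]
scene blue [631.4 110.7 122.1  87.7   2.9] [array([628.3, 112.9,   1.4])]
```

View pics/trays.png

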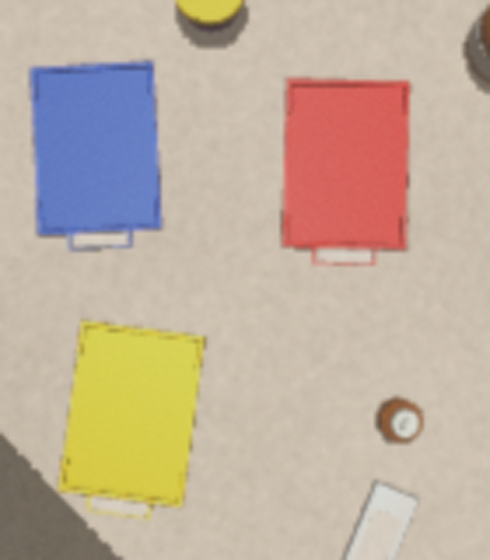

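The crop gives the tray corners: red (287,79), (409,82), (406,249), (282,246); yellow (83,321), (206,338), (183,505), (60,490); blue (31,68), (153,62), (161,229), (38,235).

```bash
python3 -c "
from h import *
c=capture('top')
for n,p in dict(red=[(287,79),(409,82),(406,249),(282,246)],yel=[(83,321),(206,338),(183,505),(60,490)],blu=[(31,68),(153,62),(161,229),(38,235)]).items():
    q=onplane(c,np.array(p)/3.5+[249.6,139.6],7);d=q[0]-q[3]+q[1]-q[2];print(n,q.mean(0).round(1),np.degrees(np.arctan2(d[1],d[0])).round(1),rect(q))
plan(616.5,-68.5,140,-1.2)"

```

```text
red [617.4 -67.2] -2.0 [617.4 -67.  118.8  87.3  -1.8]
yel [443.   83.4] -7.8 [442.9  83.2 118.3  87.2  -7.6]
blu [629.4 109.8] 2.7 [629.4 109.8 119.3  86.8   2.7]
shift [0.524 1.154 0.137] turn [ 0.    0.   -0.16] | at [558.3 307.3 181. ] yaw -15.6 F [-0.2 -0.3 -1.8] w 53.0 t 18.1
```

apply_moves([
  {"fingers": 1,"x": 0.03,"y": 0.08,"z": 0,"rx": 0,"ry": 0,"rz": 0},
  {"fingers": 1,"x": 0.1,"y": 0.22,"z": 0,"rx": 0,"ry": 0,"rz": -0.03},
  {"fingers": 1,"x": 0.2,"y": 0.4,"z": 0,"rx": 0,"ry": 0,"rz": -0.07},
  {"fingers": 1,"x": 0.3,"y": 0.58,"z": 0,"rx": 0,"ry": 0,"rz": -0.1},
  {"fingers": 1,"x": 0.4,"y": 0.76,"z": 0,"rx": 0,"ry": 0,"rz": -0.15},
  {"fingers": 1,"x": 0.5,"y": 0.9,"z": 0,"rx": 0,"ry": 0,"rz": -0.152},
  {"fingers": 1,"x": 0.52,"y": 1,"z": 0,"rx": 0,"ry": 0,"rz": -0.152},
  {"fingers": 1,"x": 0.52,"y": 1,"z": 0,"rx": 0,"ry": 0,"rz": -0.152},
])

```text
clock: 19.08
tool_pos: [627.8, -27.8, 180.9]
eef_rot: [[0.999, -0.04, -0.001], [-0.04, -0.999, -0.002], [-0.001, 0.002, -1.0]]
force: [0.0, 0.1, -2.0]
grip_width: 53.1
gripper_force: 63.4
```

```bash
python3 -c "
from h import *
plan(617,-67.5,60,-1.9)"

```

```text
shift [-0.03   0.133  0.403] turn [ 0.001  0.001 -0.004] | at [627.8 -27.8 180.9] yaw -2.3 F [ 0.   0.1 -2. ] w 53.1 t 19.1
```

apply_moves([
  {"fingers": 1,"x": -0.02,"y": 0.08,"z": 0.05,"rx": 0,"ry": 0,"rz": 0},
  {"fingers": 1,"x": -0.03,"y": 0.13,"z": 0.15,"rx": 0,"ry": 0,"rz": 0},
  {"fingers": 1,"x": -0.03,"y": 0.133,"z": 0.28,"rx": 0,"ry": 0,"rz": 0},
  {"fingers": 1,"x": -0.03,"y": 0.133,"z": 0.4,"rx": 0,"ry": 0,"rz": 0},
  {"fingers": 1,"x": -0.03,"y": 0.133,"z": 0.46,"rx": 0,"ry": 0,"rz": 0},
  {"fingers": 1,"x": -0.03,"y": 0.133,"z": 0.49,"rx": 0,"ry": 0,"rz": 0},
  {"fingers": 1,"x": -0.03,"y": 0.133,"z": 0.505,"rx": 0,"ry": 0,"rz": 0},
  {"fingers": 1,"x": -0.03,"y": 0.133,"z": 0.505,"rx": 0,"ry": 0,"rz": 0},
])

```text
clock: 20.08
tool_pos: [618.1, -63.1, 30.7]
eef_rot: [[0.999, -0.034, 0.001], [-0.034, -0.999, -0.0], [0.001, 0.0, -1.0]]
force: [-0.9, 0.8, -2.0]
grip_width: 53.5
gripper_force: 63.4
```

```bash
python3 -c "
from h import *
plan(617,-67.5,22.5,-1.9)"

```

```text
shift [-0.003  0.015  0.027] turn [ 0.    -0.001 -0.   ] | at [618.1 -63.1  30.7] yaw -1.9 F [-0.9  0.8 -2. ] w 53.5 t 20.1
```

apply_moves([
  {"fingers": 1,"x": -0.003,"y": 0.013,"z": 0.005,"rx": 0,"ry": 0,"rz": 0},
  {"fingers": 1,"x": -0.003,"y": 0.013,"z": 0.012,"rx": 0,"ry": 0,"rz": 0},
  {"fingers": 1,"x": -0.003,"y": 0.013,"z": 0.018,"rx": 0,"ry": 0,"rz": 0},
  {"fingers": 1,"x": -0.003,"y": 0.013,"z": 0.022,"rx": 0,"ry": 0,"rz": 0},
  {"fingers": 1,"x": -0.003,"y": 0.013,"z": 0.025,"rx": 0,"ry": 0,"rz": 0},
  {"fingers": 1,"x": -0.003,"y": 0.013,"z": 0.025,"rx": 0,"ry": 0,"rz": 0},
])

```text
clock: 20.82
tool_pos: [616.5, -66.9, 22.9]
eef_rot: [[0.999, -0.034, 0.0], [-0.034, -0.999, -0.0], [0.0, 0.0, -1.0]]
force: [-1.7, 0.5, 2.8]
grip_width: 53.1
gripper_force: 63.9
```

apply_moves([
  {"fingers": 0.3,"x": 0,"y": 0,"z": 0,"rx": 0,"ry": 0,"rz": 0},
  {"fingers": 0.1,"x": 0,"y": 0,"z": 0,"rx": 0,"ry": 0,"rz": 0},
  {"fingers": 0,"x": 0,"y": 0,"z": 0,"rx": 0,"ry": 0,"rz": 0},
  {"fingers": 0,"x": 0,"y": 0,"z": 0,"rx": 0,"ry": 0,"rz": 0},
  {"fingers": 0,"x": 0,"y": 0,"z": 0,"rx": 0,"ry": 0,"rz": 0},
])

```text
clock: 21.45
tool_pos: [616.5, -67.1, 22.5]
eef_rot: [[0.999, -0.034, 0.0], [-0.034, -0.999, -0.0], [0.0, -0.0, -1.0]]
force: [-0.8, 0.0, -0.3]
grip_width: 85.2
gripper_force: 0.0
```

apply_moves([
  {"fingers": 0,"x": 0,"y": 0,"z": -0.1,"rx": 0,"ry": 0,"rz": 0},
  {"fingers": 0,"x": 0,"y": 0,"z": -0.25,"rx": 0,"ry": 0,"rz": 0},
  {"fingers": 0,"x": 0,"y": 0,"z": -0.45,"rx": 0,"ry": 0,"rz": 0},
  {"fingers": 0,"x": 0,"y": -0.1,"z": -0.6,"rx": 0,"ry": 0,"rz": 0.03},
  {"fingers": 0,"x": -0.05,"y": -0.3,"z": -0.6,"rx": 0,"ry": 0,"rz": 0.06},
  {"fingers": 0,"x": -0.1,"y": -0.5,"z": -0.6,"rx": 0,"ry": 0,"rz": 0.09},
  {"fingers": 0,"x": -0.15,"y": -0.7,"z": -0.6,"rx": 0,"ry": 0,"rz": 0.12},
  {"fingers": 0,"x": -0.15,"y": -0.7,"z": -0.6,"rx": 0,"ry": 0,"rz": 0.12},
])

```text
clock: 22.45
tool_pos: [576.4, 151.6, 203.3]
eef_rot: [[0.978, -0.21, 0.0], [-0.21, -0.978, 0.003], [-0.001, -0.003, -1.0]]
force: [0.7, -1.2, 0.4]
grip_width: 85.4
gripper_force: 0.0
```

```bash
python3 -c "
from h import *
boxtop('yellow_box_c',544,311,88);boxtop('red_box_c',617,-67,47)
plan(544,311,62,-14)"

```

```text
top rect [510.5 338.9  11.6  11.2  89.7] pin []
scene rect [553.  311.6  91.4  54.9 -14.7] pin [(array([554.2, 312. ,  68.8]), 0.92)]
top rect [613.9 -69.   86.2  54.5  -0.7] pin [(array([615.4, -66.9,  24.3]), 0.55)]
scene rect [623.9 -65.7  91.1  53.6  -2.1] pin [(array([612.2, -66.8,  27.3]), 0.61)]
shift [-0.239 -0.52   0.468] turn [0.    0.    0.012] | at [579.  142.9 202.4] yaw -12.9 F [-0.7  1.2  1.1] w 85.6 t 22.9
```

apply_moves([
  {"fingers": 0,"x": -0.1,"y": -0.2,"z": 0,"rx": 0,"ry": 0,"rz": 0.009},
  {"fingers": 0,"x": -0.2,"y": -0.4,"z": 0,"rx": 0,"ry": 0,"rz": 0.009},
  {"fingers": 0,"x": -0.24,"y": -0.52,"z": 0.03,"rx": 0,"ry": 0,"rz": 0.009},
  {"fingers": 0,"x": -0.24,"y": -0.52,"z": 0.12,"rx": 0,"ry": 0,"rz": 0.009},
  {"fingers": 0,"x": -0.24,"y": -0.52,"z": 0.26,"rx": 0,"ry": 0,"rz": 0.009},
  {"fingers": 0,"x": -0.24,"y": -0.52,"z": 0.4,"rx": 0,"ry": 0,"rz": 0.009},
  {"fingers": 0,"x": -0.24,"y": -0.52,"z": 0.468,"rx": 0,"ry": 0,"rz": 0.009},
  {"fingers": 0,"x": -0.24,"y": -0.52,"z": 0.468,"rx": 0,"ry": 0,"rz": 0.009},
])

```text
clock: 23.85
tool_pos: [542.4, 311.7, 61.0]
eef_rot: [[0.972, -0.235, -0.002], [-0.235, -0.972, -0.001], [-0.002, 0.002, -1.0]]
force: [-0.7, -0.0, 0.5]
grip_width: 85.4
gripper_force: 0.0
```

```bash
python3 -c "
from h import *
c=capture('scene');plan(543.5,311,62,-13.7)"

```

```text
shift [0.002 0.005 0.002] turn [-0.    -0.     0.001] | at [543.3 312.5  62.5] yaw -13.6 F [-0.5  0.6  0.6] w 85.4 t 23.9
```

apply_moves([
  {"fingers": 0.2,"x": 0,"y": 0.004,"z": 0,"rx": 0,"ry": 0,"rz": 0},
  {"fingers": 0.3,"x": 0,"y": 0.004,"z": 0,"rx": 0,"ry": 0,"rz": 0},
  {"fingers": 0.4,"x": 0,"y": 0.004,"z": 0,"rx": 0,"ry": 0,"rz": 0},
  {"fingers": 0.6,"x": 0,"y": 0.004,"z": 0,"rx": 0,"ry": 0,"rz": 0},
  {"fingers": 1,"x": 0,"y": 0.004,"z": 0,"rx": 0,"ry": 0,"rz": 0},
  {"fingers": 1,"x": 0,"y": 0.004,"z": 0,"rx": 0,"ry": 0,"rz": 0},
  {"fingers": 1,"x": 0,"y": 0.004,"z": 0,"rx": 0,"ry": 0,"rz": 0},
])

```text
clock: 24.78
tool_pos: [543.5, 312.0, 63.8]
eef_rot: [[0.972, -0.234, 0.003], [-0.234, -0.972, 0.001], [0.002, -0.002, -1.0]]
force: [0.2, -1.0, 6.4]
grip_width: 53.3
gripper_force: 64.3
```

apply_moves([
  {"fingers": 1,"x": 0,"y": 0,"z": -0.01,"rx": 0,"ry": 0,"rz": 0},
  {"fingers": 1,"x": 0,"y": 0,"z": -0.03,"rx": 0,"ry": 0,"rz": 0},
  {"fingers": 1,"x": 0,"y": 0,"z": -0.08,"rx": 0,"ry": 0,"rz": 0},
  {"fingers": 1,"x": 0,"y": 0,"z": -0.18,"rx": 0,"ry": 0,"rz": 0},
  {"fingers": 1,"x": 0,"y": 0,"z": -0.3,"rx": 0,"ry": 0,"rz": 0},
  {"fingers": 1,"x": 0,"y": 0,"z": -0.35,"rx": 0,"ry": 0,"rz": 0},
  {"fingers": 1,"x": 0,"y": 0,"z": -0.35,"rx": 0,"ry": 0,"rz": 0},
])

```text
clock: 25.65
tool_pos: [543.0, 311.4, 168.2]
eef_rot: [[0.972, -0.235, 0.002], [-0.235, -0.972, 0.001], [0.002, -0.001, -1.0]]
force: [-0.4, 0.0, -2.3]
grip_width: 53.3
gripper_force: 63.4
```

```bash
python3 -c "
from h import *
plan(443,83.5,60,-7.8)"

```

```text
shift [-0.147  0.817  0.36 ] turn [-0.001 -0.001 -0.064] | at [543.  311.4 168.2] yaw -13.6 F [-0.4  0.  -2.3] w 53.3 t 25.6
```

apply_moves([
  {"fingers": 1,"x": -0.02,"y": 0.07,"z": 0,"rx": 0,"ry": 0,"rz": 0},
  {"fingers": 1,"x": -0.05,"y": 0.2,"z": 0,"rx": 0,"ry": 0,"rz": -0.02},
  {"fingers": 1,"x": -0.08,"y": 0.38,"z": 0,"rx": 0,"ry": 0,"rz": -0.04},
  {"fingers": 1,"x": -0.11,"y": 0.55,"z": 0,"rx": 0,"ry": 0,"rz": -0.064},
  {"fingers": 1,"x": -0.13,"y": 0.7,"z": 0,"rx": 0,"ry": 0,"rz": -0.064},
  {"fingers": 1,"x": -0.147,"y": 0.8,"z": 0.05,"rx": 0,"ry": 0,"rz": -0.064},
  {"fingers": 1,"x": -0.147,"y": 0.817,"z": 0.15,"rx": 0,"ry": 0,"rz": -0.064},
  {"fingers": 1,"x": -0.147,"y": 0.817,"z": 0.25,"rx": 0,"ry": 0,"rz": -0.064},
])

```text
clock: 26.65
tool_pos: [441.3, 81.9, 90.5]
eef_rot: [[0.99, -0.138, -0.001], [-0.138, -0.99, -0.001], [-0.001, 0.001, -1.0]]
force: [1.0, -0.3, -1.6]
grip_width: 53.0
gripper_force: 63.7
```

```bash
python3 -c "
from h import *
c=capture('scene');c=capture('scene')
plan(443,83.5,22.5,-7.8)"

```

```text
shift [ 0.014 -0.006  0.221] turn [ 0.001  0.005 -0.   ] | at [439.1  82.3  88.9] yaw -7.8 F [ 0.2  1.  -1.3] w 53.0 t 26.8
```

apply_moves([
  {"fingers": 1,"x": 0.005,"y": 0,"z": 0.05,"rx": 0,"ry": 0.002,"rz": 0},
  {"fingers": 1,"x": 0.012,"y": 0,"z": 0.12,"rx": 0,"ry": 0.002,"rz": 0},
  {"fingers": 1,"x": 0.012,"y": 0,"z": 0.17,"rx": 0,"ry": 0.002,"rz": 0},
  {"fingers": 1,"x": 0.012,"y": 0,"z": 0.19,"rx": 0,"ry": 0.002,"rz": 0},
  {"fingers": 1,"x": 0.012,"y": 0,"z": 0.195,"rx": 0,"ry": 0.002,"rz": 0},
  {"fingers": 1,"x": 0.012,"y": 0,"z": 0.195,"rx": 0,"ry": 0.002,"rz": 0},
])

```text
clock: 27.5
tool_pos: [446.1, 83.0, 34.0]
eef_rot: [[0.991, -0.135, 0.004], [-0.135, -0.991, -0.0], [0.004, -0.0, -1.0]]
force: [0.0, 0.5, -1.3]
grip_width: 53.3
gripper_force: 63.7
```

```bash
python3 -c "
from h import *
c=capture('scene');plan(443,83.5,22.5,-7.8)"

```

```text
shift [-0.011 -0.     0.039] turn [-0.    -0.003  0.   ] | at [446.2  82.9  34.1] yaw -7.8 F [-0.1 -0.3 -2.4] w 53.7 t 27.6
```

apply_moves([
  {"fingers": 1,"x": -0.008,"y": 0,"z": 0.01,"rx": 0,"ry": -0.002,"rz": 0},
  {"fingers": 1,"x": -0.008,"y": 0,"z": 0.02,"rx": 0,"ry": -0.002,"rz": 0},
  {"fingers": 1,"x": -0.008,"y": 0,"z": 0.028,"rx": 0,"ry": -0.002,"rz": 0},
  {"fingers": 1,"x": -0.008,"y": 0,"z": 0.032,"rx": 0,"ry": -0.002,"rz": 0},
  {"fingers": 1,"x": -0.008,"y": 0,"z": 0.034,"rx": 0,"ry": -0.002,"rz": 0},
  {"fingers": 1,"x": -0.008,"y": 0,"z": 0.034,"rx": 0,"ry": -0.002,"rz": 0},
])

```text
clock: 28.3
tool_pos: [443.5, 83.1, 23.4]
eef_rot: [[0.991, -0.136, -0.0], [-0.136, -0.991, -0.0], [-0.0, 0.0, -1.0]]
force: [0.5, 0.1, -0.8]
grip_width: 53.4
gripper_force: 63.7
```

```bash
python3 -c "
from h import *
c=capture('scene');plan(443,83.5,22.5,-7.8)"

```

```text
shift [-0.002 -0.001  0.003] turn [0. 0. 0.] | at [443.5  83.2  23.4] yaw -7.8 F [ 0.2  0.8 -2.5] w 53.4 t 28.4
```

apply_moves([
  {"fingers": 1,"x": 0,"y": 0,"z": 0.002,"rx": 0,"ry": 0,"rz": 0},
  {"fingers": 1,"x": 0,"y": 0,"z": 0.004,"rx": 0,"ry": 0,"rz": 0},
  {"fingers": 1,"x": 0,"y": 0,"z": 0.005,"rx": 0,"ry": 0,"rz": 0},
  {"fingers": 1,"x": 0,"y": 0,"z": 0.005,"rx": 0,"ry": 0,"rz": 0},
])

```text
clock: 28.85
tool_pos: [443.5, 83.1, 22.7]
eef_rot: [[0.991, -0.136, 0.0], [-0.136, -0.991, -0.001], [0.001, 0.001, -1.0]]
force: [-3.2, -0.6, 9.1]
grip_width: 53.4
gripper_force: 65.4
```

Contact. Releasing, rising and heading for the blue box.

apply_moves([
  {"fingers": 0.3,"x": 0,"y": 0,"z": -0.003,"rx": 0,"ry": 0,"rz": 0},
  {"fingers": 0.1,"x": 0,"y": 0,"z": -0.003,"rx": 0,"ry": 0,"rz": 0},
  {"fingers": 0,"x": 0,"y": 0,"z": -0.003,"rx": 0,"ry": 0,"rz": 0},
  {"fingers": 0,"x": 0,"y": 0,"z": -0.003,"rx": 0,"ry": 0,"rz": 0},
  {"fingers": 0,"x": 0,"y": 0,"z": -0.003,"rx": 0,"ry": 0,"rz": 0},
])

```text
clock: 29.48
tool_pos: [443.4, 83.1, 22.7]
eef_rot: [[0.991, -0.136, -0.0], [-0.136, -0.991, -0.0], [-0.0, 0.0, -1.0]]
force: [0.0, -0.3, -0.6]
grip_width: 85.1
gripper_force: 0.0
```

apply_moves([
  {"fingers": 0,"x": 0,"y": 0,"z": -0.1,"rx": 0,"ry": 0,"rz": 0},
  {"fingers": 0,"x": 0,"y": 0,"z": -0.25,"rx": 0,"ry": 0,"rz": 0},
  {"fingers": 0,"x": 0,"y": 0,"z": -0.4,"rx": 0,"ry": 0,"rz": 0},
  {"fingers": 0,"x": 0.02,"y": -0.1,"z": -0.5,"rx": 0,"ry": 0,"rz": 0.02},
  {"fingers": 0,"x": 0.06,"y": -0.25,"z": -0.5,"rx": 0,"ry": 0,"rz": 0.04},
  {"fingers": 0,"x": 0.1,"y": -0.35,"z": -0.5,"rx": 0,"ry": 0,"rz": 0.05},
  {"fingers": 0,"x": 0.1,"y": -0.35,"z": -0.5,"rx": 0,"ry": 0,"rz": 0.05},
])

```text
clock: 30.35
tool_pos: [487.8, 185.6, 172.9]
eef_rot: [[0.978, -0.21, 0.0], [-0.21, -0.978, 0.002], [0.0, -0.002, -1.0]]
force: [0.1, -0.3, -1.0]
grip_width: 85.1
gripper_force: 0.0
```

```bash
python3 -c "
from h import *
boxtop('blue_box_c',530,314,44);boxtop('yellow_box_c',443,83,47)
c=capture('top');crop(c,150,150,310,300,3.7,'b1.png')
plan(530,314,18,-12)"

```

```text
top rect [565.3 297.4  42.8  11.8  66.7] pin [(array([531.3, 313.4,  24.6]), 0.54)]
scene rect [538.4 316.2  90.1  55.3 -14.3] pin [(array([528.2, 316.9,  24.4]), 0.69)]
top rect [443.3  80.1  87.9  54.1  -8.3] pin [(array([443.8,  81.5,  28.7]), 0.94)]
scene rect [454.3  83.3  93.2  53.9  -8.7] pin [(array([452.4,  78.4,  26. ]), 0.66)]
shift [ 0.045 -0.459  0.516] turn [ 0.    -0.    -0.004] | at [487.4 182.4 172.9] yaw -12.3 F [-0.1  1.3  0.3] w 85.7 t 30.8
```

View pics/b1.png

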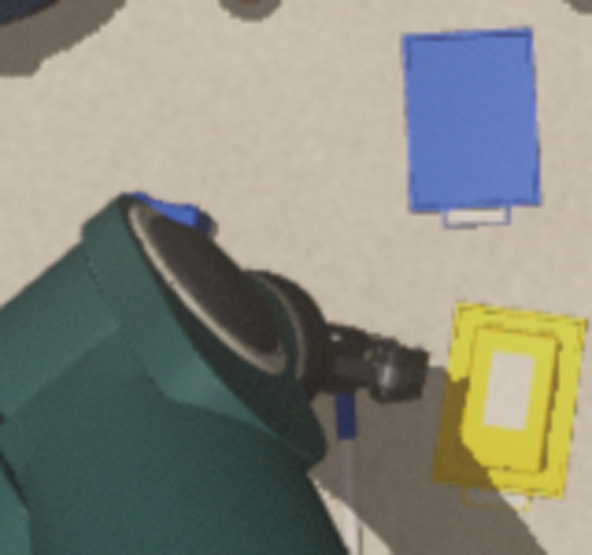

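The yellow box sits squarely in its tray at about (512,397). The blue box is mostly hidden behind the arm at (170,208), so I'll use the scene estimate of (530,315.5), yaw −12.8°.

apply_moves([
  {"fingers": 0,"x": 0.02,"y": -0.2,"z": 0,"rx": 0,"ry": 0,"rz": 0.005},
  {"fingers": 0,"x": 0.043,"y": -0.4,"z": 0,"rx": 0,"ry": 0,"rz": 0.005},
  {"fingers": 0,"x": 0.043,"y": -0.463,"z": 0.04,"rx": 0,"ry": 0,"rz": 0.005},
  {"fingers": 0,"x": 0.043,"y": -0.463,"z": 0.16,"rx": 0,"ry": 0,"rz": 0.005},
  {"fingers": 0,"x": 0.043,"y": -0.463,"z": 0.3,"rx": 0,"ry": 0,"rz": 0.005},
  {"fingers": 0,"x": 0.043,"y": -0.463,"z": 0.44,"rx": 0,"ry": 0,"rz": 0.005},
  {"fingers": 0,"x": 0.043,"y": -0.463,"z": 0.5,"rx": 0,"ry": 0,"rz": 0.005},
  {"fingers": 0,"x": 0.043,"y": -0.463,"z": 0.51,"rx": 0,"ry": 0,"rz": 0.005},
])

```text
clock: 31.8
tool_pos: [529.2, 315.4, 19.0]
eef_rot: [[0.975, -0.221, -0.002], [-0.221, -0.975, -0.001], [-0.001, 0.001, -1.0]]
force: [-0.3, -0.4, -0.1]
grip_width: 85.2
gripper_force: 0.0
```

```bash
python3 -c "
from h import *
c=capture('scene');c=capture('scene');plan(530,315.3,18.5,-12.8)"

```

```text
shift [0.    0.004 0.007] turn [-0.001 -0.001  0.001] | at [530.2 316.4  20.7] yaw -12.8 F [0.8 1.  0.1] w 85.2 t 31.9
```

apply_moves([
  {"fingers": 0.2,"x": 0,"y": 0.004,"z": 0.004,"rx": 0,"ry": 0,"rz": 0},
  {"fingers": 0.3,"x": 0,"y": 0.004,"z": 0.004,"rx": 0,"ry": 0,"rz": 0},
  {"fingers": 0.4,"x": 0,"y": 0.004,"z": 0.004,"rx": 0,"ry": 0,"rz": 0},
  {"fingers": 0.6,"x": 0,"y": 0.004,"z": 0.004,"rx": 0,"ry": 0,"rz": 0},
  {"fingers": 1,"x": 0,"y": 0.004,"z": 0.004,"rx": 0,"ry": 0,"rz": 0},
  {"fingers": 1,"x": 0,"y": 0.004,"z": 0.004,"rx": 0,"ry": 0,"rz": 0},
  {"fingers": 1,"x": 0,"y": 0.004,"z": 0.004,"rx": 0,"ry": 0,"rz": 0},
])

```text
clock: 32.78
tool_pos: [530.2, 315.7, 20.0]
eef_rot: [[0.975, -0.221, 0.002], [-0.221, -0.975, 0.001], [0.002, -0.002, -1.0]]
force: [-0.4, 0.0, 6.4]
grip_width: 53.6
gripper_force: 64.6
```

apply_moves([
  {"fingers": 1,"x": 0,"y": 0,"z": -0.01,"rx": 0,"ry": 0,"rz": 0},
  {"fingers": 1,"x": 0,"y": 0,"z": -0.03,"rx": 0,"ry": 0,"rz": 0},
  {"fingers": 1,"x": 0,"y": 0,"z": -0.08,"rx": 0,"ry": 0,"rz": 0},
  {"fingers": 1,"x": 0,"y": 0,"z": -0.18,"rx": 0,"ry": 0,"rz": 0},
  {"fingers": 1,"x": 0,"y": 0,"z": -0.3,"rx": 0,"ry": 0,"rz": 0},
  {"fingers": 1,"x": 0,"y": 0,"z": -0.35,"rx": 0,"ry": 0,"rz": 0},
  {"fingers": 1,"x": 0,"y": 0,"z": -0.35,"rx": 0,"ry": 0,"rz": 0},
])

```text
clock: 33.65
tool_pos: [529.8, 315.1, 124.7]
eef_rot: [[0.975, -0.221, 0.002], [-0.221, -0.975, 0.001], [0.002, -0.001, -1.0]]
force: [0.5, 0.1, -2.4]
grip_width: 53.4
gripper_force: 63.6
```

```bash
python3 -c "
from h import *
plan(629,109.8,60,2.6)"

```

```text
shift [0.473 0.595 0.216] turn [-0.001 -0.001 -0.171] | at [529.8 315.1 124.7] yaw -12.8 F [ 0.5  0.1 -2.4] w 53.4 t 33.6
```

apply_moves([
  {"fingers": 1,"x": 0.05,"y": 0.06,"z": 0,"rx": 0,"ry": 0,"rz": -0.02},
  {"fingers": 1,"x": 0.13,"y": 0.17,"z": 0,"rx": 0,"ry": 0,"rz": -0.05},
  {"fingers": 1,"x": 0.23,"y": 0.3,"z": 0,"rx": 0,"ry": 0,"rz": -0.1},
  {"fingers": 1,"x": 0.34,"y": 0.43,"z": 0,"rx": 0,"ry": 0,"rz": -0.14},
  {"fingers": 1,"x": 0.43,"y": 0.54,"z": 0,"rx": 0,"ry": 0,"rz": -0.171},
  {"fingers": 1,"x": 0.473,"y": 0.595,"z": 0.03,"rx": 0,"ry": 0,"rz": -0.171},
  {"fingers": 1,"x": 0.473,"y": 0.595,"z": 0.12,"rx": 0,"ry": 0,"rz": -0.171},
  {"fingers": 1,"x": 0.473,"y": 0.595,"z": 0.2,"rx": 0,"ry": 0,"rz": -0.171},
])

```text
clock: 34.65
tool_pos: [627.0, 110.4, 61.3]
eef_rot: [[0.999, 0.047, -0.002], [0.047, -0.999, 0.0], [-0.002, -0.001, -1.0]]
force: [-0.5, -0.3, -3.0]
grip_width: 53.4
gripper_force: 63.7
```

```bash
python3 -c "
from h import *
c=capture('scene');c=capture('scene')
plan(629,109.8,22.5,2.6)"

```

```text
shift [0.014 0.002 0.123] turn [0.    0.005 0.002] | at [625.1 110.2  59.5] yaw 2.7 F [ 0.1 -0.1 -2.3] w 53.4 t 34.8
```

apply_moves([
  {"fingers": 1,"x": 0.005,"y": 0,"z": 0.03,"rx": 0,"ry": 0,"rz": 0},
  {"fingers": 1,"x": 0.005,"y": 0,"z": 0.06,"rx": 0,"ry": 0,"rz": 0},
  {"fingers": 1,"x": 0.005,"y": 0,"z": 0.085,"rx": 0,"ry": 0,"rz": 0},
  {"fingers": 1,"x": 0.005,"y": 0,"z": 0.1,"rx": 0,"ry": 0,"rz": 0},
  {"fingers": 1,"x": 0.005,"y": 0,"z": 0.105,"rx": 0,"ry": 0,"rz": 0},
  {"fingers": 1,"x": 0.005,"y": 0,"z": 0.105,"rx": 0,"ry": 0,"rz": 0},
])

```text
clock: 35.5
tool_pos: [630.0, 109.5, 32.2]
eef_rot: [[0.999, 0.046, 0.0], [0.046, -0.999, 0.0], [0.0, -0.0, -1.0]]
force: [-0.3, 0.0, -2.2]
grip_width: 53.1
gripper_force: 63.5
```

```bash
python3 -c "
from h import *
c=capture('scene');c=capture('scene')
plan(629,109.8,22.5,2.6)"

```

```text
shift [-0.004 -0.001  0.033] turn [-0. -0.  0.] | at [630.1 109.6  32.4] yaw 2.6 F [ 0.4  0.  -1.9] w 53.2 t 35.6
```

apply_moves([
  {"fingers": 1,"x": -0.003,"y": 0,"z": 0.01,"rx": 0,"ry": 0,"rz": 0},
  {"fingers": 1,"x": -0.003,"y": 0,"z": 0.018,"rx": 0,"ry": 0,"rz": 0},
  {"fingers": 1,"x": -0.003,"y": 0,"z": 0.025,"rx": 0,"ry": 0,"rz": 0},
  {"fingers": 1,"x": -0.003,"y": 0,"z": 0.029,"rx": 0,"ry": 0,"rz": 0},
  {"fingers": 1,"x": -0.003,"y": 0,"z": 0.032,"rx": 0,"ry": 0,"rz": 0},
  {"fingers": 1,"x": -0.003,"y": 0,"z": 0.032,"rx": 0,"ry": 0,"rz": 0},
])

```text
clock: 36.35
tool_pos: [628.9, 109.5, 23.1]
eef_rot: [[0.999, 0.046, 0.0], [0.046, -0.999, -0.0], [0.0, 0.0, -1.0]]
force: [-2.3, -1.6, 4.6]
grip_width: 53.3
gripper_force: 64.1
```

apply_moves([
  {"fingers": 0.3,"x": 0,"y": 0,"z": 0,"rx": 0,"ry": 0,"rz": 0},
  {"fingers": 0.1,"x": 0,"y": 0,"z": 0,"rx": 0,"ry": 0,"rz": 0},
  {"fingers": 0,"x": 0,"y": 0,"z": 0,"rx": 0,"ry": 0,"rz": 0},
  {"fingers": 0,"x": 0,"y": 0,"z": 0,"rx": 0,"ry": 0,"rz": 0},
  {"fingers": 0,"x": 0,"y": 0,"z": 0,"rx": 0,"ry": 0,"rz": 0},
])

```text
clock: 36.98
tool_pos: [629.0, 109.5, 22.5]
eef_rot: [[0.999, 0.046, -0.0], [0.046, -0.999, 0.0], [-0.0, -0.0, -1.0]]
force: [0.2, -0.4, -0.5]
grip_width: 85.5
gripper_force: 0.0
```

apply_moves([
  {"fingers": 0,"x": 0,"y": 0,"z": -0.1,"rx": 0,"ry": 0,"rz": 0},
  {"fingers": 0,"x": 0,"y": 0,"z": -0.25,"rx": 0,"ry": 0,"rz": 0},
  {"fingers": 0,"x": 0,"y": 0,"z": -0.45,"rx": 0,"ry": 0,"rz": 0},
  {"fingers": 0,"x": 0,"y": -0.2,"z": -0.65,"rx": 0,"ry": 0,"rz": 0},
  {"fingers": 0,"x": -0.2,"y": -0.4,"z": -0.7,"rx": 0,"ry": 0,"rz": 0},
  {"fingers": 0,"x": -0.3,"y": -0.6,"z": -0.7,"rx": 0,"ry": 0,"rz": 0},
  {"fingers": 0,"x": -0.4,"y": -0.8,"z": -0.7,"rx": 0,"ry": 0,"rz": 0},
  {"fingers": 0,"x": -0.4,"y": -0.8,"z": -0.7,"rx": 0,"ry": 0,"rz": 0},
])

```text
clock: 37.98
tool_pos: [496.0, 346.3, 233.2]
eef_rot: [[0.999, 0.049, 0.001], [0.049, -0.999, 0.001], [0.001, -0.001, -1.0]]
force: [1.1, -0.6, -0.5]
grip_width: 85.3
gripper_force: 0.0
```

```bash
python3 -c "
from h import *
plan(0,0,0,0)
a=capture('top')['pixels'][140:300,250:500];b=capture('scene')['pixels'][150:290,110:400]
A=cv2.resize(a,None,fx=2.2,fy=1.87*2.2/2.2);o=np.zeros((590,800,3),np.uint8)
A=cv2.resize(a,(440,282));B=cv2.resize(b,(630,304),interpolation=cv2.INTER_CUBIC);o[:282,:440]=A;o[284:588,:630]=B
cv2.imwrite('pics/final.png',o[...,::-1])"

```

```text
shift [-1.708  1.073  0.775] turn [-0.001 -0.     0.031] | at [496.  346.3 233.2] yaw 2.8 F [ 1.1 -0.6 -0.5] w 85.3 t 38.0
```

View pics/final.png

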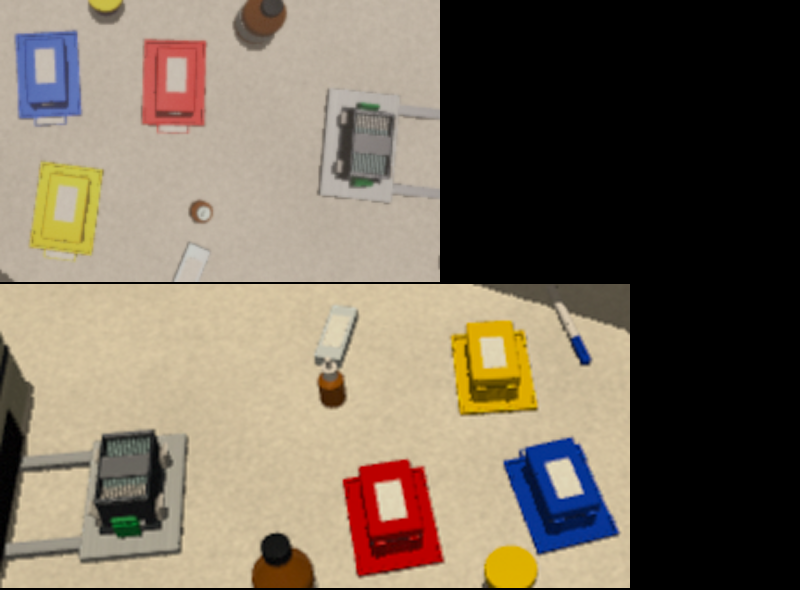

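All three boxes sit squarely in their trays: blue (47,75), red (175,82) and yellow (66,207) in the upper view. Both bottles still stand where they were. One last check that both tabs sprang back.

```bash
python3 -c "
from h import *
for n in('top','scene'):
    c=capture(n);P=cloud(c);m=hue(c,50,85,100,40)&near(P,525,-325,90);k,l,s,_=cv2.connectedComponentsWithStats(m.astype(np.uint8))
    for i in range(1,k):
        if s[i,4]>6: print(n,s[i,4],np.nanmean(P[l==i],0).round(1))
    t=near(P,528,-322,75)&(P[...,2]>52)&(P[...,2]<72)&(np.abs(P[...,1]+322)<26)
    q=P[t];A=np.c_[q[:,:2]-[528,-322],np.ones(len(q))];print('plane',np.linalg.lstsq(A,q[:,2],rcond=None)[0].round(3))
"
```

```text
top 16 [ 477.  -317.2   40.4]
plane [-3.0000e-03  4.0000e-03  5.8627e+01]
scene 115 [ 581.7 -331.    31.6]
plane [-7.0000e-03  6.0000e-03  5.8186e+01]
```

Both visible tabs stand where they did at the start, and the magazine is level at home height.

```bash
python3 -c "
from h import *
print(hand_in())"
```

```text
the job is handed in; nothing more can be done
None
```

The magazine is clipped home in the scanner dock, the red, yellow and blue boxes sit flat and square in their own trays, both bottles were left untouched, and the job was handed in after about 38 s on the robot's clock.

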